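Change over the gluing fence and empty the saw's catch tray

TASK

Change over the gluing fence: unclip the finished two-tone block and put it in the blue tote together with all the dark offcuts from the saw's catch tray. Lay every pale pine strip from the tray lengthwise on the fence's ledge, tight against the plate, and put an orange clip over the middle of each, pushed well down so that its jaws close on strip and plate together. Leave any spare clip parked upright on the green rail, and do not disturb the saucer, the scraper or the ratchet clamp.

Things in the scene. Friction and masses are not known exactly. Their poses are not given: they have to be found in the camera images.
- fence: fixed brown wooden gluing fence, 260 mm long along its y. Origin on the bench under the middle of the plate's front face; x points through the plate. Plate 6 mm thick (x 0 to 6), top 69 mm above the bench; in front of it (x -24 to 0) a full-length ledge, its top 60 mm above the bench. A strip on it overhangs the ledge by 2 mm and its upper 17 mm stand above the plate
- fence_seat (a point): point on the fence where the ledge's top meets the plate's front face, mid-length; axes as fence
- rail: fixed green parking rail, 32 mm thick (x), 210 mm long (y), 86 mm high, on which the clips are parked. Origin under its middle
- tray: shallow fixed steel catch tray of the saw, 240 (x) x 220 (y) mm, walls 4 mm thick and 16 mm high, floor 4 mm thick. Origin under its middle
- tote: fixed blue plastic tote, open at the top, 210 x 210 mm outside, 80 mm high, walls and floor 5 mm thick. Origin under its middle
- strip1: pale pine strip, 70 mm long along its y, 26 x 26 mm in section, origin at its centre; lies in the tray at the start. May be absent (None from the start)
- strip2: pale pine strip, 70 mm long along its y, 26 x 26 mm in section, origin at its centre; lies in the tray at the start. May be absent (None from the start)
- strip3: pale pine strip, 70 mm long along its y, 26 x 26 mm in section, origin at its centre; lies in the tray at the start. May be absent (None from the start)
- offcut1: dark hardwood offcut, 60 mm long along its y, 32 x 32 mm in section, origin at its centre; lies in the tray at the start. May be absent (None from the start)
- offcut2: dark hardwood offcut, 60 mm long along its y, 32 x 32 mm in section, origin at its centre; lies in the tray at the start. May be absent (None from the start)
- offcut3: dark hardwood offcut, 60 mm long along its y, 32 x 32 mm in section, origin at its centre; lies in the tray at the start. May be absent (None from the start)
- finished: finished glued block, one half dark and one half pale wood, 70 mm long along its y, 26 x 26 mm in section, origin at its centre; at the start it sits on the fence's ledge, held by clip1
- clip1: orange sprung clip like a big clothes peg, jaws down, 30 mm wide along y (hinge axis); jaws move along x. Origin on the hinge. Throat block reaches 12 mm below it and stops on what is clamped; black jaw pads 27 to 43 mm below. Handle plates 8 to 57 mm above: at 40 mm about 50 mm over their outsides when parked, 34 mm when squeezed fully open (about 14 N). 70 g
- clip1_jaw (a joint): how far each jaw of this clip is swung (rad): 0 = pads upright and 32 mm apart (parked), 0.2 = fully open, pads about 46 mm apart, -0.25 = shut with nothing in it
- clip2: orange sprung clip like a big clothes peg, jaws down, 30 mm wide along y (hinge axis); jaws move along x. Origin on the hinge. Throat block reaches 12 mm below it and stops on what is clamped; black jaw pads 27 to 43 mm below. Handle plates 8 to 57 mm above: at 40 mm about 50 mm over their outsides when parked, 34 mm when squeezed fully open (about 14 N). 70 g
- clip2_jaw (a joint): how far each jaw of this clip is swung (rad): 0 = pads upright and 32 mm apart (parked), 0.2 = fully open, pads about 46 mm apart, -0.25 = shut with nothing in it
- clip3: orange sprung clip like a big clothes peg, jaws down, 30 mm wide along y (hinge axis); jaws move along x. Origin on the hinge. Throat block reaches 12 mm below it and stops on what is clamped; black jaw pads 27 to 43 mm below. Handle plates 8 to 57 mm above: at 40 mm about 50 mm over their outsides when parked, 34 mm when squeezed fully open (about 14 N). 70 g
- clip3_jaw (a joint): how far each jaw of this clip is swung (rad): 0 = pads upright and 32 mm apart (parked), 0.2 = fully open, pads about 46 mm apart, -0.25 = shut with nothing in it
- saucer: white saucer, 120 mm across, 20 mm high, bystander; origin under its middle
- scraper: black plastic scraper, 185 mm long along y, 18 mm high, bystander; origin on its underside
- ratchet_clamp: orange ratchet bar clamp lying along y, 260 mm long, 26 mm high, bystander; origin on its underside

How it is judged:
By the outcome, as a careful person would: the job done as asked, in the order asked, and still so for the second after the job is handed in, with the robot touching nothing.
Of strip1, strip2, strip3 only 2 to 3 are there at a start; the rules pass over those that are not, and their reading is None.
Of offcut1, offcut2, offcut3 only 1 to 2 are there at a start; the rules pass over those that are not, and their reading is None.
At some moment in a run one of offcut1, offcut2, offcut3 may be knocked a few centimetres aside while the robot is not near it.
It also fails if it takes over 210 s, if anything falls off the work surface, if the arm or the gripper's body presses on something with over 40 N, if the wrist force passes 120 N, or if a joint passes its speed limit or range.

ROBOT

A 6-joint arm with a two-finger parallel gripper is mounted at the origin on the work surface. World frame = base frame: x ahead of the robot, y to its left, z up, the work surface at z = 0. Lengths are in m, angles in rad, forces in N, time in s.
With the tool pointing down it reaches from about 0.25 to 0.725 m from the base axis. Payload 4 kg.
Tool frame: the origin (TCP) lies midway between the tips of the shut fingers; the grasp point (between the pads) lies 19 mm behind it (env.hold_point_z is the distance from the TCP to the grasp point, in m); z points along the fingers, y is the line along which they close (so a half turn about z gives the same grasp; the last joint's range is limited). The gripper opens to 85 mm and grips with 20 to 120 N. Pads are 22 mm wide; open, the fingers measure 114 mm over their backs; the gripper's body (76 mm by 85 mm) begins 54 mm behind the grasp point. The pads swing forward as they close: fully open they stand 13 mm farther back than shut.
Start: joints at [-1.298, 0.241, 0.005, 1.335, 0, 1.571], TCP at [0.135, -0.482, 0.205] pointing down, gripper open.
Joint ranges: [-2.72, 2.72], [-1.05, 1.87], [-1.09, 1.28], [-1.99, 2.15], [-1.42, 1.44], [-3.14, 3.14]. Speed limits (rad/s): [2.79, 2.79, 3.14, 3.14, 3.14, 3.14].

INTERFACE

Orientations are given as a rotation vector (axis times angle).
In Python, from workcell import sensors, cams, env gives the robot as it stands.
- The arm moves only by the shell command python3 -m handwheel 'ROWS' [FORCE]. ROWS is JSON, a list of rows, each an object with "delta_pos": the shift along the tool's x, y, z normalised to -1 to 1, where 1 is 0.15 m, a list of three; "delta_rot": the turn, a rotation vector about the tool's x, y, z normalised to -1 to 1, where 1 is 90 degrees, a list of three; "claw": the closure, from 0 (fully open) to 1 (shut). In form: [{"delta_pos": [tx, ty, tz], "delta_rot": [rx, ry, rz], "claw": claw}, ...]. A call has 1 to 12 rows; each row shifts and turns the commanded pose from where the row before left it, along the tool's axes as they then stand; what a row does not reach is not made up. A row lasts 1/8 s, in which the tool goes at most 62.5 mm and 10.7 degrees, less where a joint would pass 70% of its speed; a pose out of reach is approached as far as the arm can. A call with a number of a shift or a turn outside -1 to 1 is refused whole. A call with a gripper value outside its range is refused whole. The fingers move at their own pace and stop on an object; FORCE is the grip in N (left out, the last holds). Time passes only in rows, so rows that do not move let the fingers close. It gives the time, the measured TCP pose, the force, the opening and the grip force at its end, in the units of the state.
- sensors.get_state(): the state, without advancing time (a new reading comes with each control period).
- cams.read_camera(name): name is "side" or "top" or "wrist"; returns the picture (480x640x3 uint8, red, green, blue); there is no depth.
- cams.camera_info(name): a dict with "fovy" (degrees; the focal length in pixels is half the picture's height over the tangent of half this angle, whatever the lens; pixels are square), "cx", "cy" (the principal point, pixels), "R" (3x3) and "t" (3): a world point X has camera coordinates R X + t; the wrist camera has in their place "mount" (4x4, takes a point from camera to tool coordinates, whose origin is the TCP and whose axes are the flange's). Camera axes: x right, y down, z forward; pixel columns grow to the right and rows downward; lengths in m; the calibration is good to about 2 mm. A picture is of the moment at which its call begins: read the wrist's pose just before it. camera_info takes no time and is no camera call.
- env.job_done(): hands the job in; it is judged then, once.
The state is a dict: "time_s": time; "joint_pos": joint angles; "qvel": joint speeds; "joint_efforts": joint torques, N m; "tool_pos": TCP position; "eef_rot": TCP orientation; "wrist_force": force on the tool from outside, world axes, zero at the start; "moment": the same for the moment, N m; "grip_width": opening from 0.0 (shut) to 1.0 (fully open); "grasp_force": force on a finger pad.
Only numpy, scipy, OpenCV 4.12 (cv2) and the standard library are available. Lean on these libraries where they do the work, as an engineer would, in place of code of your own. Each camera call takes 0.05 s, during which the arm holds its last target. There are 200 camera calls.

## Working session

There is one attempt and no reset: what is moved stays moved. The work goes in short steps, Python scripts to look and compute and a shell command to move; the robot and the scene stay as the last step left them, time stands still between calls to the robot, and variables do not carry over. Pictures are saved under pics/ and viewed, at most 14 in all, crops included, and the job is handed in when it is done.

```bash
mkdir -p pics; ls; python3 - <<'E'
from workcell import sensors,cams,env
import cv2
for n in ["top","side"]:
    im=cams.read_camera(n); cv2.imwrite(f"pics/{n}0.png",im[:,:,::-1]); print(n,cams.camera_info(n))
print(cams.camera_info("wrist")); print(sensors.get_state(), env.hold_point_z)
E
```

```text
pics
top {'fovy': 43.42061135679844, 'cx': 322.86679276057026, 'cy': 238.245145848274, 'R': array([[-0.0170806 , -0.99970979,  0.01698811],
       [-0.99645987,  0.01562136, -0.08260566],
       [ 0.08231631, -0.01833892, -0.99643751]]), 't': array([4.70653316e-04, 6.08940556e-01, 1.35439089e+00])}
side {'fovy': 48.71047008327233, 'cx': 316.9445837337967, 'cy': 235.3665858407648, 'R': array([[ 0.990646  , -0.13588158,  0.01251781],
       [-0.09721204, -0.76713805, -0.63407336],
       [ 0.09576178,  0.62692536, -0.77317157]]), 't': array([-0.56620997,  0.0870354 ,  1.16808376])}
{'fovy': 67.43320380835057, 'cx': 321.97004402259034, 'cy': 240.91759698836168, 'mount': array([[ 9.83191451e-04, -9.55040757e-01, -2.96472908e-01,
         7.70508577e-02],
       [ 9.99999421e-01,  8.09635207e-04,  7.08180261e-04,
         6.03149948e-04],
       [-4.36306109e-04, -2.96473432e-01,  9.55041001e-01,
        -1.68906318e-01],
       [ 0.00000000e+00,  0.00000000e+00,  0.00000000e+00,
         1.00000000e+00]])}
{'time_s': 0.1, 'joint_pos': array([-1.29798631e+00,  2.41301538e-01,  3.86392958e-03,  1.33521024e+00,
       -1.03768780e-05,  1.57079394e+00]), 'qvel': array([ 1.44075081e-06, -2.74285167e-03,  2.91307995e-03,  6.55864199e-04,
        7.48843640e-04, -7.96785008e-04]), 'joint_efforts': array([-4.44698571e-04, -3.73138368e+01,  2.53009897e+01,  1.08646849e-02,
        4.71158728e-05,  3.83740741e-06]), 'tool_pos': array([ 0.13455029, -0.48091742,  0.20462196]), 'eef_rot': array([-3.11059477e+00, -4.26955799e-01,  4.11391479e-04]), 'wrist_force': array([-0.14295612,  0.05731126, -0.74033997]), 'moment': array([-0.02079121, -0.06458884,  0.02266044]), 'grasp_force': 0.0, 'grip_width': 0.9971595795605029} 0.0187
```

View pics/top0.png

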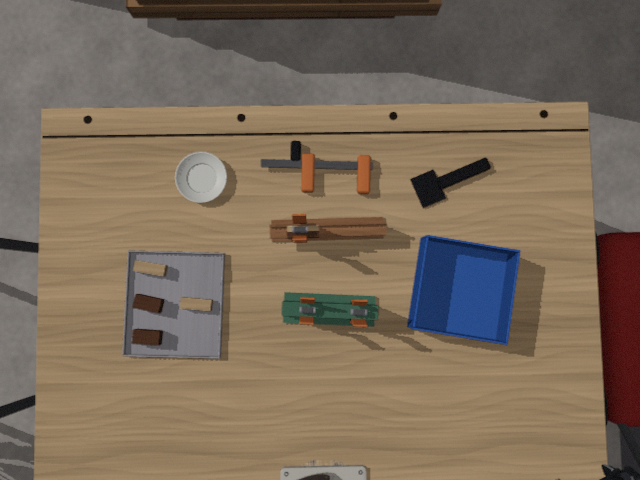

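View pics/side0.png

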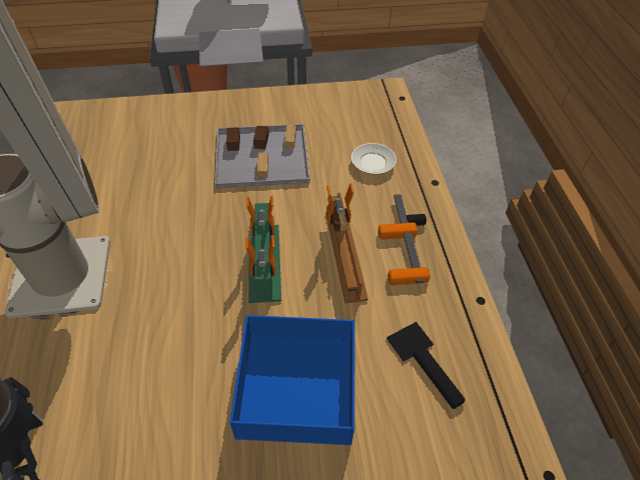

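The top view shows the tray at left with two strips (150,269; 197,304) and two offcuts (148,303; 147,338). The fence is at (328,229) with clip1 at its left end (299,229). The rail is at (330,310) with clips at (307,311) and (359,313), and the tote is at (464,290).

```bash
cat > h.py <<'E'
import numpy as np, cv2
from scipy.spatial.transform import Rotation as Ro
from workcell import sensors,cams,env
def ray(n,uv,st=None):
    c=cams.camera_info(n); f=240/np.tan(np.radians(c["fovy"]/2))
    d=np.array([(uv[0]-c["cx"])/f,(uv[1]-c["cy"])/f,1.])
    if n=="wrist":
        st=st or sensors.get_state(); R=Ro.from_rotvec(st["eef_rot"]).as_matrix(); M=c["mount"]
        return R@M[:3,3]+st["tool_pos"], R@M[:3,:3]@d
    return -c["R"].T@c["t"], c["R"].T@d
def pt(n,uv,z,st=None):
    o,d=ray(n,uv,st); return o+d*(z-o[2])/d[2]
def tri(a,b):  # two rays -> midpoint, gap
    (o,d),(p,e)=a,b; s=np.linalg.lstsq(np.c_[d,-e],p-o,rcond=None)[0]
    x,y=o+d*s[0],p+e*s[1]; return (x+y)/2,np.linalg.norm(x-y)
def shot(n,name):
    st=sensors.get_state(); im=cams.read_camera(n)[:,:,::-1].copy(); cv2.imwrite(f"pics/{name}.png",im); return im,st
def mask(im,lo,hi): return cv2.inRange(cv2.cvtColor(im,cv2.COLOR_BGR2HSV),np.array(lo),np.array(hi))
def blobs(m,amin=30):
    cs,_=cv2.findContours(m,cv2.RETR_EXTERNAL,cv2.CHAIN_APPROX_NONE)
    return [c for c in cs if cv2.contourArea(c)>amin]
def where():
    st=sensors.get_state(); R=Ro.from_rotvec(st["eef_rot"]).as_matrix()
    return st["tool_pos"],np.arctan2(R[1,0],R[0,0]),R
def go(x,y,z,yaw=None):  # remaining shift in tool axes/0.15, turn about z/(90deg)
    p,a,R=where(); d=np.array([x,y,z])-p
    out=np.round(R.T@d/.15,3); r=None if yaw is None else round(-np.degrees((yaw-a))/90,3)
    print("pos",p.round(4),"yaw",round(a,3),"shift",out,"turn_z",r)
E
python3 - <<'E'
from h import *
im=cv2.imread("pics/top0.png"); hsv=cv2.cvtColor(im,cv2.COLOR_BGR2HSV)
for n,u,v in [("bench",330,400),("strip",150,269),("strip",197,304),("off",148,303),("fence",350,230),("fencedge",350,222),("rail",333,308),("tote",464,290),("clip",299,216),("tray",175,330)]:
    print(n,hsv[v,u])
for n,uv,z in [("fenceL",(270,230),.069),("fenceR",(386,228),.069),("railL",(284,308),.086),("railR",(377,310),.086),("clipA",(307,311),.1),("clipB",(359,313),.1),("clip1",(299,229),.1),("s",(150,269),.03),("s",(197,304),.03),("o",(148,303),.036),("o",(147,338),.036),("tote",(464,290),.08),("saucer",(202,178),.02),("tray",(175,305),.016)]:
    print(n,pt("top",uv,z).round(3))
c=cv2.resize(im[200:340,260:400],None,fx=4,fy=4,interpolation=cv2.INTER_CUBIC); cv2.imwrite("pics/c1.png",c)
E
```

```text
bench [ 17  91 152]
strip [ 18  89 152]
strip [ 17  89 152]
off [  7 131  70]
fence [ 12 134 124]
fencedge [ 13 134 116]
rail [74 96 61]
tote [110 177 141]
clip [ 11 187  82]
tray [140  12 131]
fenceL [0.625 0.108 0.069]
fenceR [ 0.626 -0.149  0.069]
railL [0.454 0.078 0.086]
railR [ 0.446 -0.123  0.086]
clipA [0.447 0.029 0.1  ]
clipB [ 0.441 -0.083  0.1  ]
clip1 [0.624 0.043 0.1  ]
s [0.545 0.382 0.03 ]
s [0.464 0.277 0.03 ]
o [0.469 0.385 0.036]
o [0.391 0.387 0.036]
tote [ 0.486 -0.316  0.08 ]
saucer [0.753 0.267 0.02 ]
tray [0.463 0.329 0.016]
```

View pics/c1.png

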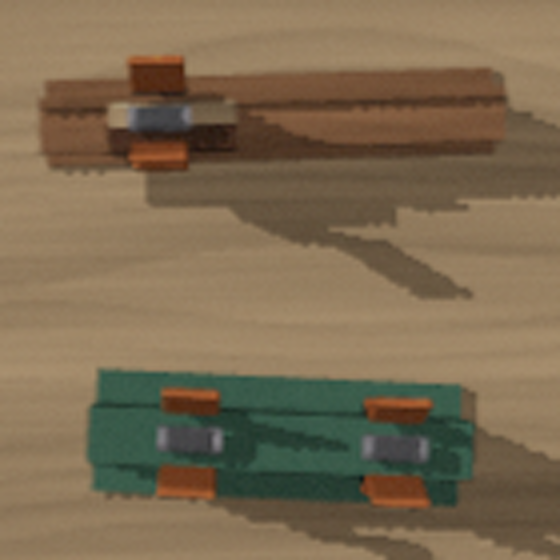

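The crop shows the fence's plate on the far (+x) side and its ledge toward the robot. clip1 sits on the dark/pale block at the left end, and the rail carries two clips with a free middle.

```bash
python3 -m handwheel '[{"delta_pos":[0,0,-0.083],"delta_rot":[0,0,-0.103],"claw":0},{"delta_pos":[0,0,-0.083],"delta_rot":[0,0,-0.103],"claw":0},{"delta_pos":[0,0,-0.083],"delta_rot":[0,0,-0.103],"claw":0},{"delta_pos":[0,0,-0.083],"delta_rot":[0,0,-0.103],"claw":0},{"delta_pos":[0,0,-0.083],"delta_rot":[0,0,-0.103],"claw":0},{"delta_pos":[0,0,-0.083],"delta_rot":[0,0,-0.103],"claw":0},{"delta_pos":[0,0,-0.083],"delta_rot":[0,0,-0.103],"claw":0},{"delta_pos":[0,0,-0.083],"delta_rot":[0,0,-0.103],"claw":0}]' 30
python3 -m handwheel '[{"delta_pos":[0.3,0.26,0],"delta_rot":[0,0,0],"claw":0},{"delta_pos":[0.3,0.26,0],"delta_rot":[0,0,0],"claw":0},{"delta_pos":[0.3,0.26,0],"delta_rot":[0,0,0],"claw":0},{"delta_pos":[0.3,0.26,0],"delta_rot":[0,0,0],"claw":0},{"delta_pos":[0.3,0.26,0],"delta_rot":[0,0,0],"claw":0},{"delta_pos":[0.3,0.26,0],"delta_rot":[0,0,0],"claw":0},{"delta_pos":[0.3,0.26,0],"delta_rot":[0,0,0],"claw":0},{"delta_pos":[0.3,0.26,0],"delta_rot":[0,0,0],"claw":0},{"delta_pos":[0.3,0.26,0],"delta_rot":[0,0,0],"claw":0},{"delta_pos":[0.3,0.26,0],"delta_rot":[0,0,0],"claw":0},{"delta_pos":[0,0,0],"delta_rot":[0,0,0],"claw":0},{"delta_pos":[0,0,0],"delta_rot":[0,0,0],"claw":0}]'
python3 - <<'E'
from h import *
im,st=shot("wrist","w1"); go(.53,-.02,.3,np.pi/2); np.save("w1.npy",[st["tool_pos"],st["eef_rot"]])
E
```

```text
time_s: 1.1
tool_pos: [0.1346, -0.4812, 0.3049]
eef_rot: [-2.219, -2.222, -0.001]
wrist_force: [0.3, 0.1, 0.5]
grip_width: 1.003
grasp_force: 0.0
time_s: 2.6
tool_pos: [0.5258, -0.033, 0.3043]
eef_rot: [-2.224, -2.217, 0.003]
wrist_force: [-0.8, -0.1, 1.0]
grip_width: 1.001
grasp_force: 0.0
pos [ 0.5256 -0.0336  0.3047] yaw 1.566 shift [0.091 0.029 0.032] turn_z -0.003
```

View pics/w1.png

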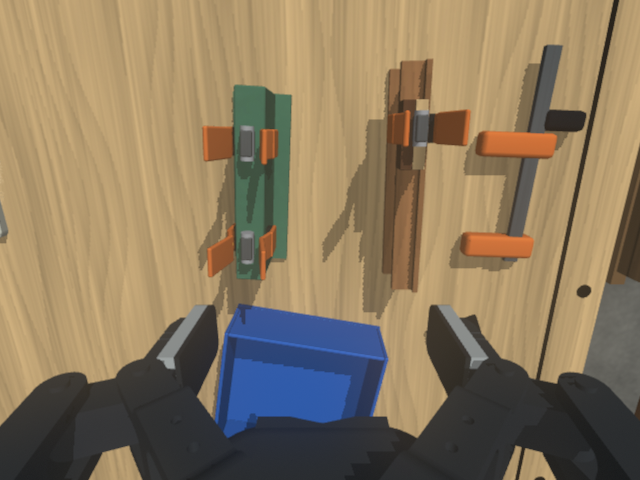

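The wrist view shows the rail (u 235–290) with hinges near (247,143) and (247,247). The fence runs u 385–433 with clip1's hinge near (422,128). I'll zoom in on the fence to get its edges.

```bash
python3 - <<'E'
from h import *
im=cv2.imread("pics/w1.png"); P=np.load("w1.npy"); st=dict(tool_pos=P[0],eef_rot=P[1])
c=cv2.resize(im[45:305,195:475],None,fx=2.3,fy=2.3,interpolation=cv2.INTER_CUBIC); cv2.imwrite("pics/c2.png",c)
t=cv2.imread("pics/top0.png")
# hinges: dark bluish grey
for n,I,roi in [("wrist",im,(190,50,480,300)),("top",t,(265,205,400,335))]:
    x0,y0,x1,y1=roi; hs=cv2.cvtColor(I[y0:y1,x0:x1],cv2.COLOR_BGR2HSV)
    m=cv2.inRange(hs,np.array([95,0,60]),np.array([150,90,200]))
    for b in blobs(m,12):
        (u,v),wh,a=cv2.minAreaRect(b); uv=(u+x0,v+y0); print(n,np.round(uv,1),np.round(wh,1),round(a), pt(n,uv,.104,st).round(4))
E
```

```text
wrist [424.  112.5] [3. 6.] 90 [0.6258 0.0576 0.104 ]
top [358.  311.5] [ 5. 14.] 90 [ 0.444  -0.0805  0.104 ]
top [307.  309.5] [ 5. 14.] 90 [0.4502 0.0284 0.104 ]
top [299.5 229. ] [ 4. 13.] 90 [0.6232 0.0421 0.104 ]
```

View pics/c2.png

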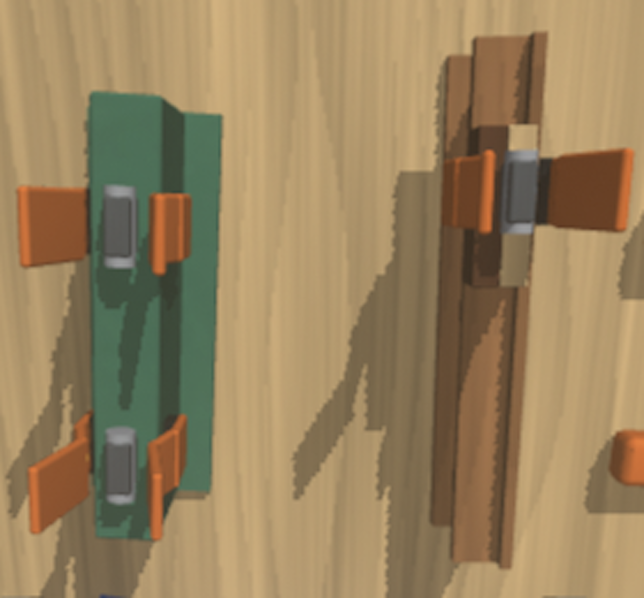

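```bash
python3 - <<'E'
from h import *
P=np.load("w1.npy"); st=dict(tool_pos=P[0],eef_rot=P[1])
for n,u,v,z in [("railTL",91,92,.086),("railTR",158,97,.086),("railBR",158,540,.086),("railBL",97,536,.086),
 ("ledgeT",472,38,.06),("ledgeB",453,562,.06),("plateTf",533,33,.069),("plateTb",547,34,.069),("plateBf",500,567,.069),("plateBb",512,568,.069),
 ("finBR",528,286,.086),("finTR",537,125,.086),("h2",120,227,.104),("h3",120,465,.104),("h1",521,191,.104)]:
    print(n,pt("wrist",(195+u/2.3,45+v/2.3),z,st).round(4))
T=lambda a,b:tri(ray("top",a),ray("wrist",(195+b[0]/2.3,45+b[1]/2.3),st))
print(T((307,309.5),(120,227)),T((358,311.5),(120,465)),T((299.5,229),(521,191)))
E
```

```text
railTL [0.4403 0.0845 0.086 ]
railTR [0.4692 0.0824 0.086 ]
railBR [ 0.4587 -0.1253  0.086 ]
railBL [ 0.4279 -0.1231  0.086 ]
ledgeT [0.6086 0.1095 0.06  ]
ledgeB [ 0.6145 -0.1498  0.06  ]
plateTf [0.6337 0.11   0.069 ]
plateTb [0.6399 0.1096 0.069 ]
plateBf [ 0.6379 -0.1486  0.069 ]
plateBb [ 0.6444 -0.1492  0.069 ]
finBR [0.6359 0.0015 0.086 ]
finTR [0.6341 0.0708 0.086 ]
h2 [0.4529 0.0288 0.104 ]
h3 [ 0.446  -0.0793  0.104 ]
h1 [0.6246 0.0433 0.104 ]
(array([0.44973054, 0.02841053, 0.08862328]), np.float64(0.00037503026313591594)) (array([ 0.4441385 , -0.0812524 ,  0.09723573]), np.float64(0.0009012525667089459)) (array([0.62249335, 0.04257853, 0.11166992]), np.float64(0.0013760193552180555))
```

```bash
python3 -m handwheel '[{"delta_pos":[0.171,0.22,0],"delta_rot":[0,0,-0.015],"claw":0},{"delta_pos":[0.171,0.22,0],"delta_rot":[0,0,0],"claw":0},{"delta_pos":[0.171,0.22,0],"delta_rot":[0,0,0],"claw":0},{"delta_pos":[0,0,0.3],"delta_rot":[0,0,0],"claw":0},{"delta_pos":[0,0,0.3],"delta_rot":[0,0,0],"claw":0},{"delta_pos":[0,0,0],"delta_rot":[0,0,0],"claw":0},{"delta_pos":[0,0,0],"delta_rot":[0,0,0],"claw":0}]'; python3 -c "
from h import *
go(.6246,.0435,.117,np.pi/2+.019)"
```

```text
time_s: 3.52
tool_pos: [0.6252, 0.044, 0.2176]
eef_rot: [2.2, 2.24, 0.004]
wrist_force: [0.1, -0.1, 1.7]
grip_width: 1.003
grasp_force: 0.0
pos [0.6252 0.044  0.2176] yaw 1.589 shift [-0.003 -0.006  0.671] turn_z -0.001
```

```bash
python3 -m handwheel '[{"delta_pos":[-0.003,-0.006,0.17],"delta_rot":[0,0,0],"claw":0},{"delta_pos":[0,0,0.17],"delta_rot":[0,0,0],"claw":0},{"delta_pos":[0,0,0.17],"delta_rot":[0,0,0],"claw":0},{"delta_pos":[0,0,0.16],"delta_rot":[0,0,0],"claw":0},{"delta_pos":[0,0,0],"delta_rot":[0,0,0],"claw":0.4},{"delta_pos":[0,0,0],"delta_rot":[0,0,0],"claw":0.7},{"delta_pos":[0,0,0],"delta_rot":[0,0,0],"claw":1},{"delta_pos":[0,0,0],"delta_rot":[0,0,0],"claw":1},{"delta_pos":[0,0,0],"delta_rot":[0,0,0],"claw":1},{"delta_pos":[0,0,0],"delta_rot":[0,0,0],"claw":1},{"delta_pos":[0,0,0],"delta_rot":[0,0,0],"claw":1},{"delta_pos":[0,0,0],"delta_rot":[0,0,0],"claw":1}]' 30; python3 -c "
from h import *
go(.6246,.0435,.117,np.pi/2+.019);shot('side','s1')
im=cv2.imread('pics/s1.png');cv2.imwrite('pics/c3.png',cv2.resize(im[120:320,220:420],None,fx=3,fy=3))"
```

```text
time_s: 5.03
tool_pos: [0.6296, 0.0449, 0.1235]
eef_rot: [2.191, 2.235, 0.02]
wrist_force: [-0.4, -0.6, 17.0]
grip_width: 0.381
grasp_force: 30.9
pos [0.6296 0.0449 0.1235] yaw 1.59 shift [-0.009 -0.034  0.043] turn_z 0.0
```

View pics/c3.png

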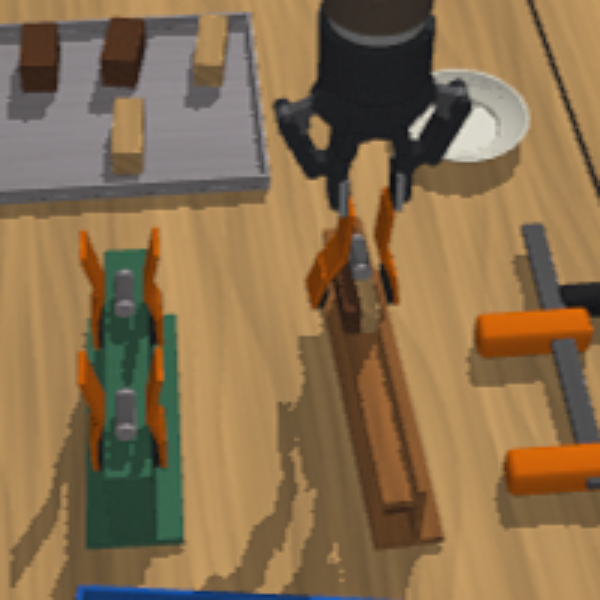

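The clip is squeezed open (gap about 32 mm) and is still seated on the block. I'll lift slowly.

```bash
python3 -m handwheel '[{"delta_pos":[0,0,-0.05],"delta_rot":[0,0,0],"claw":1},{"delta_pos":[0,0,-0.07],"delta_rot":[0,0,0],"claw":1},{"delta_pos":[0,0,-0.07],"delta_rot":[0,0,0],"claw":1},{"delta_pos":[0,0,-0.1],"delta_rot":[0,0,0],"claw":1},{"delta_pos":[0,0,-0.2],"delta_rot":[0,0,0],"claw":1},{"delta_pos":[0,0,-0.2],"delta_rot":[0,0,0],"claw":1},{"delta_pos":[0,0,0],"delta_rot":[0,0,0],"claw":1},{"delta_pos":[0,0,0],"delta_rot":[0,0,0],"claw":1}]'; python3 -c "
from h import *
go(.449,-.024,.25,np.pi/2-.055);a=shot('side','s2')[0];b=shot('wrist','w2')[0]
cv2.imwrite('pics/c4.png',np.hstack([cv2.resize(a[60:310,220:420],(400,500)),cv2.resize(b,None,fx=.62,fy=.62)[:,:].copy() if 0 else cv2.resize(b[140:480,150:490],(400,500))]))"
```

```text
time_s: 6.08
tool_pos: [0.6231, 0.0447, 0.2174]
eef_rot: [-2.199, -2.243, 0.001]
wrist_force: [-0.2, 0.3, -1.0]
grip_width: 0.379
grasp_force: 30.2
pos [0.6231 0.0447 0.2174] yaw 1.591 shift [-0.435 -1.17  -0.216] turn_z 0.048
```

View pics/c4.png

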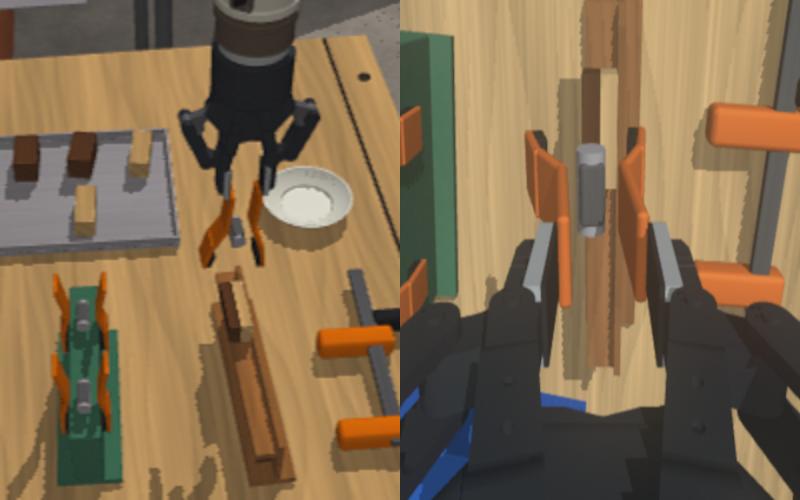

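```bash
python3 - <<'E'
from h import *
def py(u,v,y):
    o,d=ray("side",(220+u/2,60+v/2)); return (o+d*(y-o[1])/d[1]).round(4)
for n,u,v in [("jawL bottom",206,262),("jawR bottom",264,262),("hinge",238,243),("topL",231,185),("topR",258,183)]: print(n,py(u,v,.030))
im=cv2.imread("pics/s2.png")[60:310,220:420]
m=mask(im,[3,150,60],[14,255,255]); m[:,140:]=0; m[135:]=0
for b in blobs(m,15): print(b.min(0)*2,b.max(0)*2)
E
```

```text
jawL bottom [0.5866 0.03   0.1589]
jawR bottom [0.6493 0.03   0.1509]
hinge [0.6198 0.03   0.183 ]
topL [0.6091 0.03   0.2642]
topR [0.636  0.03   0.2639]
[[198 186]] [[234 266]]
[[248 180]] [[262 264]]
[[ 14 136]] [[ 36 162]]
[[ 68 132]] [[ 94 160]]
[[ 0 10]] [[12 58]]
```

```bash
python3 -m handwheel '[{"delta_pos":[0,0,-0.2],"delta_rot":[0,0,0],"claw":1},{"delta_pos":[0,0,-0.1],"delta_rot":[0,0,0],"claw":1},{"delta_pos":[-0.09,-0.23,0],"delta_rot":[0,0,0],"claw":1},{"delta_pos":[-0.09,-0.23,0],"delta_rot":[0,0,0],"claw":1},{"delta_pos":[-0.09,-0.23,0],"delta_rot":[0,0,0],"claw":1},{"delta_pos":[-0.09,-0.23,0],"delta_rot":[0,0,0],"claw":1},{"delta_pos":[-0.09,-0.23,0],"delta_rot":[0,0,0],"claw":1},{"delta_pos":[0,0,0],"delta_rot":[0,0,0.048],"claw":1},{"delta_pos":[0,0,0],"delta_rot":[-0.032,0,0],"claw":1},{"delta_pos":[0,0,0],"delta_rot":[0,0,0],"claw":1},{"delta_pos":[0,0,0],"delta_rot":[0,0,0],"claw":1}]'; python3 -c "
from h import *
go(.451,-.026,.118,np.pi/2-.055);print(where()[2].round(3))
a=shot('side','s3')[0]; cv2.imwrite('pics/c5.png',cv2.resize(a[80:320,180:340],None,fx=2.5,fy=2.5,interpolation=cv2.INTER_CUBIC))"
```

```text
time_s: 7.55
tool_pos: [0.4522, -0.0262, 0.2626]
eef_rot: [2.256, 2.134, 0.052]
wrist_force: [0.6, -0.6, -1.3]
grip_width: 0.372
grasp_force: 30.3
pos [ 0.4522 -0.0262  0.2626] yaw 1.515 shift [ 0.001 -0.055  0.962] turn_z -0.0
[[ 0.055  0.997  0.049]
 [ 0.998 -0.055 -0.003]
 [-0.     0.049 -0.999]]
```

View pics/c5.png

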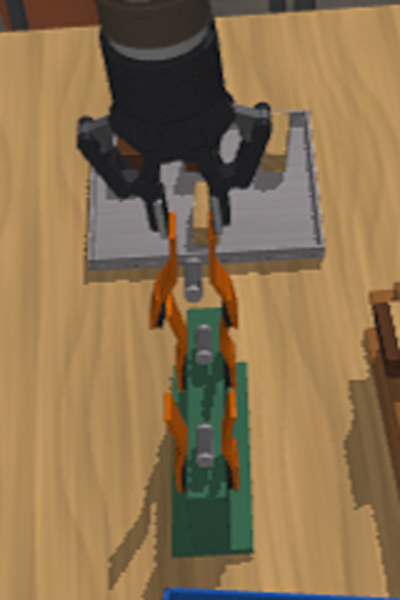

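The clip now hangs symmetric and upright. I'll descend onto the middle of the rail.

```bash
python3 -m handwheel '[{"delta_pos":[0,-0.055,0],"delta_rot":[0,0,0],"claw":1},{"delta_pos":[0,0,0.2],"delta_rot":[0,0,0],"claw":1},{"delta_pos":[0,0,0.2],"delta_rot":[0,0,0],"claw":1},{"delta_pos":[0,0,0.14],"delta_rot":[0,0,0],"claw":1},{"delta_pos":[0,0,0.14],"delta_rot":[0,0,0],"claw":1},{"delta_pos":[0,0,0.14],"delta_rot":[0,0,0],"claw":1},{"delta_pos":[0,0,0.1],"delta_rot":[0,0,0],"claw":1},{"delta_pos":[0,0,0.04],"delta_rot":[0,0,0],"claw":1},{"delta_pos":[0,0,0],"delta_rot":[0,0,0],"claw":1},{"delta_pos":[0,0,0],"delta_rot":[0,0,0],"claw":1}]'; python3 -c "
from h import *
go(.451,-.026,.118,np.pi/2-.055)"
```

```text
time_s: 8.85
tool_pos: [0.4531, -0.0262, 0.1224]
eef_rot: [2.252, 2.131, 0.059]
wrist_force: [-5.0, 0.2, 20.4]
grip_width: 0.377
grasp_force: 36.8
pos [ 0.4531 -0.0262  0.1224] yaw 1.515 shift [ 0.    -0.016  0.028] turn_z -0.0
```

```bash
python3 -m handwheel '[{"delta_pos":[0,0,0],"delta_rot":[0,0,0],"claw":0.4},{"delta_pos":[0,0,0],"delta_rot":[0,0,0],"claw":0.2},{"delta_pos":[0,0,0],"delta_rot":[0,0,0],"claw":0},{"delta_pos":[0,0,0],"delta_rot":[0,0,0],"claw":0},{"delta_pos":[0,0,0],"delta_rot":[0,0,0],"claw":0},{"delta_pos":[0,0,0],"delta_rot":[0,0,0],"claw":0},{"delta_pos":[0,0,-0.2],"delta_rot":[0,0,0],"claw":0},{"delta_pos":[0,0,-0.3],"delta_rot":[0,0,0],"claw":0},{"delta_pos":[0,0,-0.2],"delta_rot":[0.032,0,0],"claw":0},{"delta_pos":[0.15,0.3,-0.2],"delta_rot":[0,0,0],"claw":0},{"delta_pos":[0,0,0],"delta_rot":[0,0,0],"claw":0},{"delta_pos":[0,0,0],"delta_rot":[0,0,0],"claw":0}]'; python3 -c "
from h import *
im,st=shot('wrist','w3'); cv2.imwrite('pics/c6.png',im); np.save('w3.npy',[st['tool_pos'],st['eef_rot']]); go(.623,.0365,.2)"
```

```text
time_s: 10.35
tool_pos: [0.4916, -0.0059, 0.2528]
eef_rot: [-2.281, -2.158, 0.002]
wrist_force: [0.3, -0.2, -0.8]
grip_width: 1.004
grasp_force: 0.0
pos [ 0.491  -0.006   0.2526] yaw 1.515 shift [0.332 0.864 0.348] turn_z None
```

View pics/c6.png

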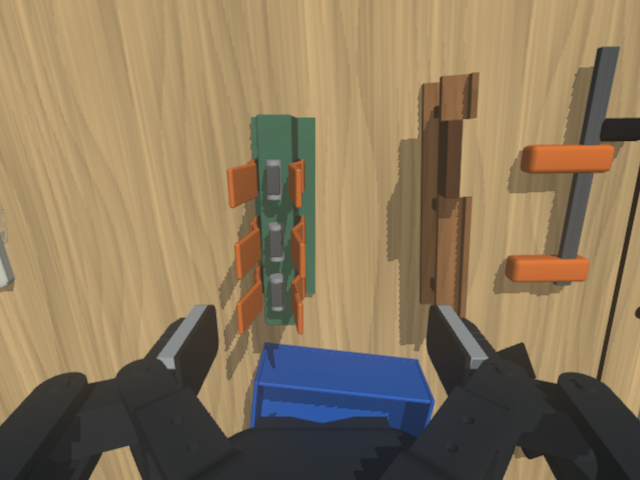

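The wrist view shows three clips parked upright on the rail (v 180, 242, 292) and the block free on the ledge (u 440–475, v 120–197). I'll grip the block across x by its top.

```bash
python3 - <<'E'
from h import *
P=np.load("w3.npy"); st=dict(tool_pos=P[0],eef_rot=P[1])
for u,v in [(441,120),(440,197),(462,120),(461,197)]: print(pt("wrist",(u,v),.086,st).round(4))
E
python3 -m handwheel '[{"delta_pos":[0.11,0.29,0],"delta_rot":[0,0,0],"claw":0},{"delta_pos":[0.11,0.29,0],"delta_rot":[0,0,0],"claw":0},{"delta_pos":[0.11,0.28,0],"delta_rot":[0,0,0],"claw":0},{"delta_pos":[0,0,0.3],"delta_rot":[0,0,-0.048],"claw":0},{"delta_pos":[0,0,0.3],"delta_rot":[0,0,0],"claw":0},{"delta_pos":[0,0,0.2],"delta_rot":[0,0,0],"claw":0},{"delta_pos":[0,0,0],"delta_rot":[0,0,0],"claw":0},{"delta_pos":[0,0,0],"delta_rot":[0,0,0],"claw":0}]'
python3 -c "
from h import *
go(.622,.0365,.073,np.pi/2+.019)"
```

```text
[0.6025 0.0715 0.086 ]
[0.6045 0.0025 0.086 ]
[0.621  0.0705 0.086 ]
[0.6243 0.0015 0.086 ]
time_s: 11.4
tool_pos: [0.624, 0.0361, 0.1349]
eef_rot: [2.199, 2.242, 0.001]
wrist_force: [0.7, 0.2, 0.8]
grip_width: 0.999
grasp_force: 0.0
pos [0.624  0.0361 0.1349] yaw 1.59 shift [ 0.003 -0.013  0.412] turn_z 0.0
```

```bash
python3 -m handwheel '[{"delta_pos":[0,-0.013,0.15],"delta_rot":[0,0,0],"claw":0},{"delta_pos":[0,0,0.15],"delta_rot":[0,0,0],"claw":0},{"delta_pos":[0,0,0.11],"delta_rot":[0,0,0],"claw":0},{"delta_pos":[0,0,0],"delta_rot":[0,0,0],"claw":0.4},{"delta_pos":[0,0,0],"delta_rot":[0,0,0],"claw":0.7},{"delta_pos":[0,0,0],"delta_rot":[0,0,0],"claw":1},{"delta_pos":[0,0,0],"delta_rot":[0,0,0],"claw":1},{"delta_pos":[0,0,0],"delta_rot":[0,0,0],"claw":1},{"delta_pos":[0,0,0],"delta_rot":[0,0,0],"claw":1}]' 35
python3 -m handwheel '[{"delta_pos":[0,0,-0.1],"delta_rot":[0,0,0],"claw":1},{"delta_pos":[0,0,-0.2],"delta_rot":[0,0,0],"claw":1},{"delta_pos":[0,0,-0.3],"delta_rot":[0,0,0],"claw":1},{"delta_pos":[0,0,-0.3],"delta_rot":[0,0,0],"claw":1},{"delta_pos":[0,0,-0.1],"delta_rot":[0,0,0],"claw":1},{"delta_pos":[0,0,0],"delta_rot":[0,0,0],"claw":1}]'
python3 -c "
from h import *
go(.49,-.33,.2)"
```

```text
time_s: 12.52
tool_pos: [0.6219, 0.0364, 0.0722]
eef_rot: [2.199, 2.243, 0.0]
wrist_force: [0.7, 0.3, 0.4]
grip_width: 0.001
grasp_force: 0.0
time_s: 13.28
tool_pos: [0.6227, 0.0364, 0.2238]
eef_rot: [2.198, 2.242, 0.004]
wrist_force: [0.1, -0.1, 0.5]
grip_width: -0.001
grasp_force: 0.0
pos [0.6227 0.0364 0.2238] yaw 1.591 shift [-2.424 -0.934  0.155] turn_z None
```

Missed it, because the fingers shut fully. I'll look.

```bash
python3 -m handwheel '[{"delta_pos":[-0.2,-0.25,0],"delta_rot":[0,0,0],"claw":0},{"delta_pos":[-0.2,-0.25,0],"delta_rot":[0,0,0],"claw":0},{"delta_pos":[0,0,0],"delta_rot":[0,0,0],"claw":0}]'; python3 -c "
from h import *
a,_=shot('side','s5');b,st=shot('wrist','w5');np.save('w5.npy',[st['tool_pos'],st['eef_rot']])
cv2.imwrite('pics/c7.png',np.hstack([cv2.resize(a[170:310,300:410],(400,509)),cv2.resize(b[20:360,300:567],(400,509))]))"
```

```text
time_s: 13.65
tool_pos: [0.5441, -0.0267, 0.22]
eef_rot: [-2.2, -2.237, 0.007]
wrist_force: [1.1, 1.2, 0.3]
grip_width: 0.636
grasp_force: 0.0
```

View pics/c7.png

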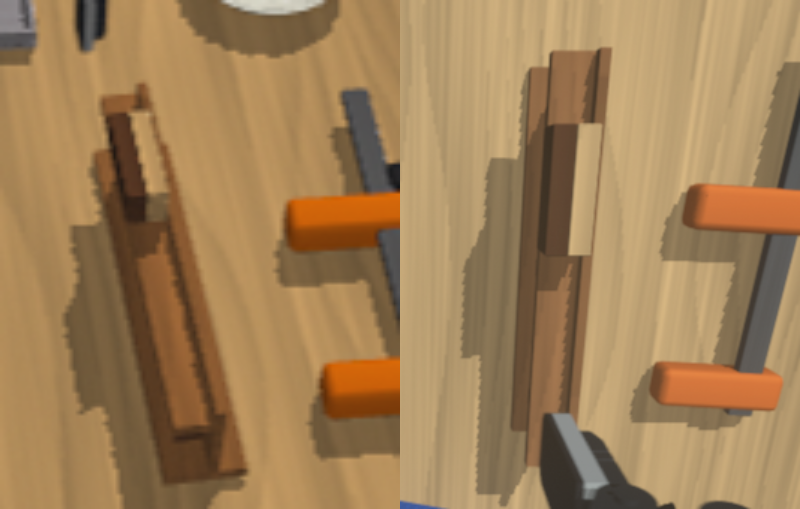

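The block sits undisturbed on the ledge, so the shut fingertips passed above it. The tips therefore end well behind the stated TCP. I'll probe by lowering shut fingers onto the block's top (known, 86 mm).

```bash
python3 -m handwheel '[{"delta_pos":[0.21,0.25,0],"delta_rot":[0,0,0],"claw":1},{"delta_pos":[0.21,0.26,0],"delta_rot":[0,0,0],"claw":1},{"delta_pos":[0,0,0.3],"delta_rot":[0,0,0],"claw":1},{"delta_pos":[0,0,0.3],"delta_rot":[0,0,0],"claw":1},{"delta_pos":[0,0,0.3],"delta_rot":[0,0,0],"claw":1},{"delta_pos":[0,0,0.1],"delta_rot":[0,0,0],"claw":1},{"delta_pos":[0,0,0],"delta_rot":[0,0,0],"claw":1},{"delta_pos":[0,0,0],"delta_rot":[0,0,0],"claw":1}]' | egrep "pos|force|width"
for i in 1 2 3 4; do python3 -m handwheel '[{"delta_pos":[0,0,0.02],"delta_rot":[0,0,0],"claw":1},{"delta_pos":[0,0,0],"delta_rot":[0,0,0],"claw":1}]' | egrep "pos|wrist_force" ; done
```

```text
tool_pos: [0.6252, 0.0397, 0.0742]
wrist_force: [0.1, -0.2, 0.1]
grip_width: -0.002
grasp_force: 0.0
tool_pos: [0.6239, 0.0394, 0.0702]
wrist_force: [0.4, -0.6, -0.1]
tool_pos: [0.6231, 0.0393, 0.066]
wrist_force: [0.3, 0.1, -0.0]
tool_pos: [0.623, 0.0394, 0.0627]
wrist_force: [-0.3, 1.1, 0.2]
tool_pos: [0.6235, 0.0394, 0.0602]
wrist_force: [0.8, -0.4, 3.4]
```

Shut tips touch the 86 mm surface at TCP z ≈ 0.061, so they end about 25 mm behind the reported TCP. I'll use that offset and open for a regrip.

```bash
python3 -m handwheel '[{"delta_pos":[0,0,-0.1],"delta_rot":[0,0,0],"claw":1},{"delta_pos":[0,0,-0.1],"delta_rot":[0,0,0],"claw":0},{"delta_pos":[-0.02,-0.008,0],"delta_rot":[0,0,0],"claw":0},{"delta_pos":[0,0,0],"delta_rot":[0,0,0],"claw":0},{"delta_pos":[0,0,0],"delta_rot":[0,0,0],"claw":0},{"delta_pos":[0,0,0],"delta_rot":[0,0,0],"claw":0}]' |egrep "pos|width"
python3 -c "
from h import *
go(.622,.0365,.046,np.pi/2+.019)"
```

```text
tool_pos: [0.6219, 0.0363, 0.0896]
grip_width: 1.001
pos [0.6219 0.0363 0.0896] yaw 1.591 shift [0.001 0.001 0.291] turn_z 0.001
```

```bash
python3 -m handwheel '[{"delta_pos":[0,0,0.15],"delta_rot":[0,0,0],"claw":0},{"delta_pos":[0,0,0.14],"delta_rot":[0,0,0],"claw":0},{"delta_pos":[0,0,0],"delta_rot":[0,0,0],"claw":0.4},{"delta_pos":[0,0,0],"delta_rot":[0,0,0],"claw":0.7},{"delta_pos":[0,0,0],"delta_rot":[0,0,0],"claw":1},{"delta_pos":[0,0,0],"delta_rot":[0,0,0],"claw":1},{"delta_pos":[0,0,0],"delta_rot":[0,0,0],"claw":1},{"delta_pos":[0,0,0],"delta_rot":[0,0,0],"claw":1}]' 40
python3 -m handwheel '[{"delta_pos":[0,0,-0.1],"delta_rot":[0,0,0],"claw":1},{"delta_pos":[0,0,-0.2],"delta_rot":[0,0,0],"claw":1},{"delta_pos":[0,0,-0.3],"delta_rot":[0,0,0],"claw":1},{"delta_pos":[0,0,-0.3],"delta_rot":[0,0,0],"claw":1},{"delta_pos":[0,0,0],"delta_rot":[0,0,0],"claw":1},{"delta_pos":[0,0,0],"delta_rot":[0,0,0],"claw":1}]'
python3 -c "
from h import *
go(.49,-.33,.18)"
```

```text
time_s: 17.5
tool_pos: [0.6203, 0.0364, 0.0478]
eef_rot: [-2.198, -2.242, 0.003]
wrist_force: [-6.7, -0.5, 5.9]
grip_width: 0.29
grasp_force: 40.8
time_s: 18.25
tool_pos: [0.6226, 0.0363, 0.1823]
eef_rot: [2.198, 2.243, 0.002]
wrist_force: [0.2, -0.2, -0.5]
grip_width: 0.294
grasp_force: 40.2
pos [0.6226 0.0363 0.1823] yaw 1.591 shift [-2.424 -0.932  0.014] turn_z None
```

The block is held (25 mm opening). Next, the tote.

```bash
python3 -m handwheel '[{"delta_pos":[-0.34,-0.11,0],"delta_rot":[0,0,0],"claw":1},{"delta_pos":[-0.34,-0.11,0],"delta_rot":[0,0,0],"claw":1},{"delta_pos":[-0.34,-0.11,0],"delta_rot":[0,0,0],"claw":1},{"delta_pos":[-0.34,-0.11,0],"delta_rot":[0,0,0],"claw":1},{"delta_pos":[-0.34,-0.11,0],"delta_rot":[0,0,0],"claw":1},{"delta_pos":[-0.34,-0.11,0],"delta_rot":[0,0,0],"claw":1},{"delta_pos":[-0.34,-0.11,0],"delta_rot":[0,0,0],"claw":1},{"delta_pos":[0,0,0],"delta_rot":[0,0,0],"claw":1},{"delta_pos":[0,0,0.4],"delta_rot":[0,0,0],"claw":1},{"delta_pos":[0,0,0.4],"delta_rot":[0,0,0],"claw":1},{"delta_pos":[0,0,0.25],"delta_rot":[0,0,0],"claw":1},{"delta_pos":[0,0,0],"delta_rot":[0,0,0],"claw":1}]'
python3 -m handwheel '[{"delta_pos":[0,0,0],"delta_rot":[0,0,0],"claw":0.4},{"delta_pos":[0,0,0],"delta_rot":[0,0,0],"claw":0.4},{"delta_pos":[0,0,0],"delta_rot":[0,0,0],"claw":0.4},{"delta_pos":[0,0,-0.4],"delta_rot":[0,0,0],"claw":0.2},{"delta_pos":[0,0,-0.4],"delta_rot":[0,0,0],"claw":0},{"delta_pos":[0,0,-0.4],"delta_rot":[0,0,0],"claw":0},{"delta_pos":[0,0,0],"delta_rot":[0,0,0],"claw":0},{"delta_pos":[0,0,0],"delta_rot":[0,0,0],"claw":0}]'
python3 - <<'E'
from h import *
im,_=shot("top","top1")
c=cv2.cvtColor(im,cv2.COLOR_BGR2HSV)[245:365,120:230]
off=cv2.inRange(c,np.array([0,80,20]),np.array([12,255,110])); st=cv2.inRange(c,np.array([13,60,100]),np.array([24,255,255]))
for n,m,z in [("off",off,.036),("strip",st,.03)]:
    for b in blobs(m,60):
        r=cv2.boxPoints(cv2.minAreaRect(b))+[120,245]; q=np.array([pt("top",p,z) for p in r]); 
        e=[q[1]-q[0],q[2]-q[1]]; L=max(e,key=np.linalg.norm)
        print(n,r.mean(0).round(1),q.mean(0).round(4),[round(np.linalg.norm(x),4) for x in e],"long axis ang",round(np.degrees(np.arctan2(L[1],L[0]))%180,1))
E
```

```text
time_s: 19.75
tool_pos: [0.5103, -0.3194, 0.0194]
eef_rot: [-2.19, -2.237, 0.003]
wrist_force: [-0.3, -0.8, -0.8]
grip_width: 0.29
grasp_force: 40.2
time_s: 20.75
tool_pos: [0.5139, -0.323, 0.2048]
eef_rot: [2.198, 2.242, 0.001]
wrist_force: [-0.2, -0.6, 0.1]
grip_width: 0.998
grasp_force: 0.0
off [147.  336.6] [0.3941 0.3865 0.036 ] [np.float64(0.0324), np.float64(0.0651)] long axis ang 85.2
off [141.8 291.1] [0.4955 0.3988 0.036 ] [np.float64(0.0313), np.float64(0.0652)] long axis ang 78.3
strip [195.3 303.7] [0.4652 0.2804 0.03  ] [np.float64(0.0262), np.float64(0.0697)] long axis ang 84.3
strip [148.8 267.9] [0.5474 0.3853 0.03  ] [np.float64(0.0255), np.float64(0.071)] long axis ang 79.6
strip [174.5 304.5] [0.4652 0.3269 0.03  ] [np.float64(0.266), np.float64(0.2463)] long axis ang 0.6
```

```bash
python3 -m handwheel '[{"delta_pos":[0.4,-0.06,0],"delta_rot":[0,0,0],"claw":0.4},{"delta_pos":[0.4,-0.06,0],"delta_rot":[0,0,0],"claw":0.4},{"delta_pos":[0.4,-0.06,0],"delta_rot":[0,0,0],"claw":0.4},{"delta_pos":[0.4,-0.06,0],"delta_rot":[0,0,0],"claw":0.4},{"delta_pos":[0.4,-0.06,0],"delta_rot":[0,0,0],"claw":0.4},{"delta_pos":[0.4,-0.06,0],"delta_rot":[0,0,0],"claw":0.4},{"delta_pos":[0.4,-0.06,0],"delta_rot":[0,0,0],"claw":0.4},{"delta_pos":[0.4,-0.06,0],"delta_rot":[0,0,0],"claw":0.4},{"delta_pos":[0.4,-0.06,0],"delta_rot":[0,0,0],"claw":0.4},{"delta_pos":[0.4,-0.06,0],"delta_rot":[0,0,0],"claw":0.4},{"delta_pos":[0,0,0],"delta_rot":[0,0,0.066],"claw":0.4},{"delta_pos":[0,0,0],"delta_rot":[0,0,0],"claw":0.4}]'
python3 - <<'E'
from h import *
im,st=shot("wrist","w6"); go(.394,.388,-.014,1.487)
# tray items on grey: dark offcuts & pale strips
hs=cv2.cvtColor(im,cv2.COLOR_BGR2HSV)
off=cv2.inRange(hs,np.array([0,80,10]),np.array([13,255,110])); pal=cv2.inRange(hs,np.array([13,50,115]),np.array([24,255,255]))
for n,m,z in [("off",off,.036),("strip",pal,.03)]:
    for b in blobs(m,300):
        r=cv2.boxPoints(cv2.minAreaRect(b)); q=np.array([pt("wrist",p,z,st) for p in r]); e=[q[1]-q[0],q[2]-q[1]]; L=max(e,key=np.linalg.norm)
        l=[round(float(np.linalg.norm(x)),4) for x in e]
        if max(l)<.1: print(n,r.mean(0).round(0),q.mean(0).round(4),l,round(np.degrees(np.arctan2(L[1],L[0]))%180,1))
E
```

```text
time_s: 22.3
tool_pos: [0.4105, 0.2753, 0.2021]
eef_rot: [-2.309, -2.13, 0.007]
wrist_force: [0.4, -0.9, 0.4]
grip_width: 0.602
grasp_force: 0.0
pos [0.4109 0.2747 0.2025] yaw 1.489 shift [ 0.747 -0.17   1.442] turn_z 0.001
off [292.  80.] [0.3946 0.3914 0.036 ] [0.0308, 0.0582] 84.9
off [410.  54.] [0.4954 0.4036 0.036 ] [0.0594, 0.0345] 78.0
strip [466. 450.] [ 0.562 -0.036  0.03 ] [0.0894, 0.0378] 89.6
strip [542. 367.] [0.6415 0.0784 0.03  ] [0.0329, 0.0253] 82.1
```

View pics/w6.png

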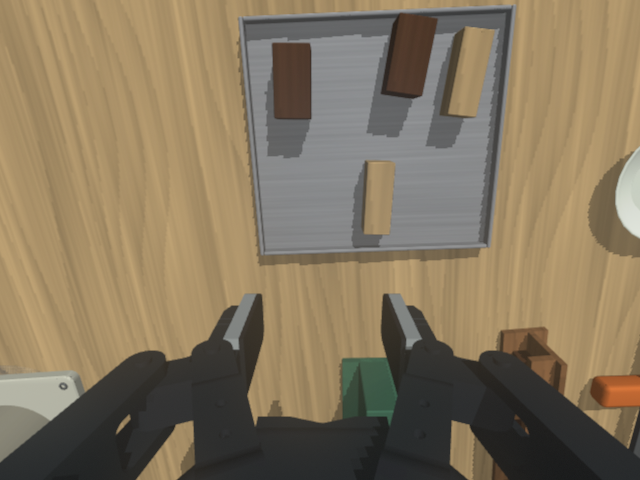

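The wrist view agrees with the top view. Offcut A is at (292,80), offcut B at (410,54) is near the far wall and close to a strip at (467,72), and the other strip is at (378,198). I'll grasp A.

```bash
python3 -m handwheel '[{"delta_pos":[0.25,-0.057,0.1],"delta_rot":[0,0,0],"claw":0.4},{"delta_pos":[0.25,-0.057,0.14],"delta_rot":[0,0,0],"claw":0.4},{"delta_pos":[0.255,-0.056,0.2],"delta_rot":[0,0,0],"claw":0.4},{"delta_pos":[0,0,0.3],"delta_rot":[0,0,0],"claw":0.4},{"delta_pos":[0,0,0.3],"delta_rot":[0,0,0],"claw":0.4},{"delta_pos":[0,0,0.2],"delta_rot":[0,0,0],"claw":0.4},{"delta_pos":[0,0,0.2],"delta_rot":[0,0,0],"claw":0.4},{"delta_pos":[0,0,0],"delta_rot":[0,0,0],"claw":0.4},{"delta_pos":[0,0,0],"delta_rot":[0,0,0],"claw":1},{"delta_pos":[0,0,0],"delta_rot":[0,0,0],"claw":1},{"delta_pos":[0,0,0],"delta_rot":[0,0,0],"claw":1},{"delta_pos":[0,0,0],"delta_rot":[0,0,0],"claw":1}]' 40
python3 -m handwheel '[{"delta_pos":[0,0,-0.2],"delta_rot":[0,0,0],"claw":1},{"delta_pos":[0,0,-0.4],"delta_rot":[0,0,0],"claw":1},{"delta_pos":[0,0,-0.4],"delta_rot":[0,0,0],"claw":1},{"delta_pos":[0,0,-0.4],"delta_rot":[0,0,0],"claw":1},{"delta_pos":[0,0,0],"delta_rot":[0,0,0],"claw":1}]'
python3 -c "
from h import *
go(.475,-.29,.2)"
```

```text
time_s: 23.85
tool_pos: [0.3967, 0.3908, -0.0107]
eef_rot: [2.312, 2.126, 0.003]
wrist_force: [-0.3, 0.3, 4.5]
grip_width: 0.367
grasp_force: 40.4
time_s: 24.48
tool_pos: [0.3985, 0.3929, 0.2046]
eef_rot: [-2.312, -2.126, -0.02]
wrist_force: [0.5, 0.1, -0.9]
grip_width: 0.365
grasp_force: 39.9
pos [0.3985 0.3929 0.2046] yaw 1.487 shift [-4.494  0.888 -0.005] turn_z None
```

```bash
python3 -m handwheel '[{"delta_pos":[-0.382,0.055,0],"delta_rot":[0,0,0],"claw":1},{"delta_pos":[-0.382,0.055,0],"delta_rot":[0,0,0],"claw":1},{"delta_pos":[-0.382,0.055,0],"delta_rot":[0,0,0],"claw":1},{"delta_pos":[-0.382,0.055,0],"delta_rot":[0,0,0],"claw":1},{"delta_pos":[-0.382,0.055,0],"delta_rot":[0,0,0],"claw":1},{"delta_pos":[-0.382,0.055,0],"delta_rot":[0,0,0],"claw":1},{"delta_pos":[-0.382,0.055,0],"delta_rot":[0,0,0],"claw":1},{"delta_pos":[-0.382,0.055,0],"delta_rot":[0,0,0],"claw":1},{"delta_pos":[-0.382,0.055,0],"delta_rot":[0,0,0],"claw":1},{"delta_pos":[-0.382,0.055,0],"delta_rot":[0,0,0],"claw":1},{"delta_pos":[-0.382,0.055,0],"delta_rot":[0,0,0],"claw":1},{"delta_pos":[-0.382,0.055,0],"delta_rot":[0,0,0],"claw":1}]'
python3 -m handwheel '[{"delta_pos":[0,0,0],"delta_rot":[0,0,0],"claw":1},{"delta_pos":[0,0,0.4],"delta_rot":[0,0,0],"claw":1},{"delta_pos":[0,0,0.4],"delta_rot":[0,0,0],"claw":1},{"delta_pos":[0,0,0.38],"delta_rot":[0,0,0],"claw":1},{"delta_pos":[0,0,0],"delta_rot":[0,0,0],"claw":1}]' |grep pos
python3 -m handwheel '[{"delta_pos":[0,0,0],"delta_rot":[0,0,0],"claw":0.4},{"delta_pos":[0,0,0],"delta_rot":[0,0,0],"claw":0.4},{"delta_pos":[0,0,0],"delta_rot":[0,0,0],"claw":0.4},{"delta_pos":[0,0,-0.4],"delta_rot":[0,0,0],"claw":0.2},{"delta_pos":[0,0,-0.4],"delta_rot":[0,0,0.1],"claw":0.1},{"delta_pos":[0,0,-0.4],"delta_rot":[0,0,0.1],"claw":0.1},{"delta_pos":[0,0,0],"delta_rot":[0,0,0.1],"claw":0.1},{"delta_pos":[0,0,0],"delta_rot":[0,0,0.1],"claw":0.1},{"delta_pos":[0,0,0],"delta_rot":[0,0,0.1],"claw":0.1},{"delta_pos":[0,0,0],"delta_rot":[0,0,0],"claw":0.1},{"delta_pos":[0,0,0],"delta_rot":[0,0,0],"claw":0.1}]'
python3 -c "
from h import *
go(.4955,.4025,.2,-.207)"
```

```text
time_s: 25.98
tool_pos: [0.4365, -0.3047, 0.197]
eef_rot: [-2.311, -2.125, -0.0]
wrist_force: [1.2, 0.3, -0.1]
grip_width: 0.363
grasp_force: 39.8
tool_pos: [0.4323, -0.2988, 0.0164]
time_s: 27.98
tool_pos: [0.4372, -0.3034, 0.2018]
eef_rot: [2.948, 1.082, 0.001]
wrist_force: [-0.1, 0.1, -0.0]
grip_width: 0.903
grasp_force: 0.0
pos [ 0.4372 -0.3034  0.2018] yaw 0.704 shift [ 3.341 -3.336  0.009] turn_z 0.58
```

```bash
python3 -m handwheel '[{"delta_pos":[0.278,-0.278,0],"delta_rot":[0,0,0],"claw":0.1},{"delta_pos":[0.278,-0.278,0],"delta_rot":[0,0,0],"claw":0.1},{"delta_pos":[0.278,-0.278,0],"delta_rot":[0,0,0],"claw":0.1},{"delta_pos":[0.278,-0.278,0],"delta_rot":[0,0,0],"claw":0.1},{"delta_pos":[0.278,-0.278,0],"delta_rot":[0,0,0],"claw":0.1},{"delta_pos":[0.278,-0.278,0],"delta_rot":[0,0,0],"claw":0.1},{"delta_pos":[0.278,-0.278,0],"delta_rot":[0,0,0],"claw":0.1},{"delta_pos":[0.278,-0.278,0],"delta_rot":[0,0,0],"claw":0.1},{"delta_pos":[0.278,-0.278,0],"delta_rot":[0,0,0],"claw":0.1},{"delta_pos":[0.278,-0.278,0],"delta_rot":[0,0,0],"claw":0.1}]' >/dev/null
python3 - <<'E'
from h import *
im,st=shot("top","top2")
c=cv2.cvtColor(im,cv2.COLOR_BGR2HSV)[245:365,120:230]
off=cv2.inRange(c,np.array([0,80,20]),np.array([12,255,110]))
for b in blobs(off,60):
    r=cv2.boxPoints(cv2.minAreaRect(b))+[120,245]; q=np.array([pt("top",p,.036) for p in r]); print(q.mean(0).round(4),r.mean(0))
E
python3 -m handwheel '[{"delta_pos":[0.278,-0.278,0],"delta_rot":[0,0,0],"claw":0.1},{"delta_pos":[0.278,-0.278,0],"delta_rot":[0,0,0],"claw":0.1},{"delta_pos":[0,0,0],"delta_rot":[0,0,0.097],"claw":0.1},{"delta_pos":[0,0,0],"delta_rot":[0,0,0.097],"claw":0.1},{"delta_pos":[0,0,0],"delta_rot":[0,0,0.097],"claw":0.1},{"delta_pos":[0,0,0],"delta_rot":[0,0,0.097],"claw":0.1},{"delta_pos":[0,0,0],"delta_rot":[0,0,0.097],"claw":0.1},{"delta_pos":[0,0,0],"delta_rot":[0,0,0.097],"claw":0.1},{"delta_pos":[0,0,0],"delta_rot":[0,0,0],"claw":0.1},{"delta_pos":[0,0,0],"delta_rot":[0,0,0],"claw":0.1}]'
python3 -c "
from h import *
go(.4955,.4025,-.005,-.207)"
```

```text
time_s: 30.52
tool_pos: [0.5866, 0.1897, 0.202]
eef_rot: [-2.95, -0.313, 0.14]
wrist_force: [-0.1, 0.0, 0.2]
grip_width: 0.897
grasp_force: 0.0
pos [0.5866 0.1897 0.202 ] yaw 0.218 shift [-0.182 -1.24   1.648] turn_z 0.271
```

```bash
python3 -c "
from h import *
s=sensors.get_state(); print(s['joint_pos'].round(3),s['qvel'].round(2)); p,a,R=where(); print(p,R.round(3))"
```

```text
[0.216 0.546 0.433 1.533 0.181 3.14 ] [ 0.03 -0.   -0.   -0.   -0.    0.  ]
[0.58664978 0.18970223 0.20200742] [[ 0.974  0.2   -0.111]
 [ 0.216 -0.963  0.16 ]
 [-0.075 -0.18  -0.981]]
```

Joint 6 hit its limit, since q6 = q1 − yaw + π, and the tool tilted. I'll straighten it and use the equivalent half-turned yaw (2.935).

```bash
cat >> h.py <<'E'
def Rd(a): return np.array([[np.cos(a),np.sin(a),0],[np.sin(a),-np.cos(a),0],[0,0,-1.]])
def turn(yaw):
    R=where()[2]; print("rot",np.round(Ro.from_matrix(R.T@Rd(yaw)).as_rotvec()/(np.pi/2),3))
E
python3 -c "
from h import *
turn(where()[1]);turn(.218+.15)"
```

```text
rot [-0.115  0.048 -0.004]
rot [-0.119  0.039 -0.099]
```

```bash
python3 -m handwheel '[{"delta_pos":[0,0,0],"delta_rot":[-0.04,0.013,-0.1],"claw":0.1},{"delta_pos":[0,0,0],"delta_rot":[-0.04,0.013,-0.1],"claw":0.1},{"delta_pos":[0,0,0],"delta_rot":[-0.04,0.013,-0.1],"claw":0.1},{"delta_pos":[0,0,0],"delta_rot":[0,0,-0.1],"claw":0.1},{"delta_pos":[0,0,0],"delta_rot":[0,0,-0.1],"claw":0.1},{"delta_pos":[0,0,0],"delta_rot":[0,0,-0.1],"claw":0.1},{"delta_pos":[0,0,0],"delta_rot":[0,0,0],"claw":0.1},{"delta_pos":[0,0,0],"delta_rot":[0,0,0],"claw":0.1}]'
python3 -c "
from h import *
a=where()[1]; turn(a); go(.4955,.4025,.2,2.935)"
```

```text
time_s: 31.52
tool_pos: [0.5863, 0.1908, 0.2021]
eef_rot: [-2.632, -1.709, -0.047]
wrist_force: [0.2, -0.1, -0.8]
grip_width: 0.901
grasp_force: 0.0
rot [ 0.009 -0.017 -0.   ]
pos [0.5863 0.1908 0.2021] yaw 1.152 shift [ 1.042 -1.127  0.026] turn_z -1.135
```

```bash
python3 -m handwheel '[{"delta_pos":[0.26,-0.28,0],"delta_rot":[0.009,-0.017,0],"claw":0.1},{"delta_pos":[0.26,-0.28,0],"delta_rot":[0,0,0],"claw":0.1},{"delta_pos":[0.26,-0.28,0],"delta_rot":[0,0,0],"claw":0.1},{"delta_pos":[0.26,-0.28,0],"delta_rot":[0,0,0],"claw":0.1},{"delta_pos":[0,0,0],"delta_rot":[0,0,-0.103],"claw":0.1},{"delta_pos":[0,0,0],"delta_rot":[0,0,-0.103],"claw":0.1},{"delta_pos":[0,0,0],"delta_rot":[0,0,-0.103],"claw":0.1},{"delta_pos":[0,0,0],"delta_rot":[0,0,-0.103],"claw":0.1}]' >/dev/null
python3 -m handwheel '[{"delta_pos":[0,0,0],"delta_rot":[0,0,-0.103],"claw":0.1},{"delta_pos":[0,0,0],"delta_rot":[0,0,-0.103],"claw":0.1},{"delta_pos":[0,0,0],"delta_rot":[0,0,-0.103],"claw":0.1},{"delta_pos":[0,0,0],"delta_rot":[0,0,-0.103],"claw":0.1},{"delta_pos":[0,0,0],"delta_rot":[0,0,-0.103],"claw":0.1},{"delta_pos":[0,0,0],"delta_rot":[0,0,-0.103],"claw":0.1},{"delta_pos":[0,0,0],"delta_rot":[0,0,-0.103],"claw":0.1},{"delta_pos":[0,0,0],"delta_rot":[0,0,0],"claw":0.1},{"delta_pos":[0,0,0],"delta_rot":[0,0,0],"claw":0.1}]'
python3 - <<'E'
from h import *
turn(2.935); go(.4955,.4025,-.005,2.935)
im,st=shot("wrist","w7"); hs=cv2.cvtColor(im,cv2.COLOR_BGR2HSV)
off=cv2.inRange(hs,np.array([0,80,10]),np.array([13,255,110]))
for b in blobs(off,300):
    r=cv2.boxPoints(cv2.minAreaRect(b)); q=np.array([pt("wrist",p,.036,st) for p in r]); print(r.mean(0),q.mean(0).round(4),np.linalg.norm(q[1]-q[0]),np.linalg.norm(q[2]-q[1]))
E
```

```text
time_s: 33.65
tool_pos: [0.4965, 0.4008, 0.2024]
eef_rot: [-0.333, -3.124, 0.0]
wrist_force: [-0.6, -0.9, -0.0]
grip_width: 0.899
grasp_force: 0.0
rot [-0.    -0.    -0.004]
pos [0.4965 0.4008 0.2024] yaw 2.929 shift [0.008 0.01  1.383] turn_z -0.004
[324.5 210. ] [0.4963 0.4033 0.036 ] 0.05723871811946663 0.031049294145390736
```

View pics/w7.png

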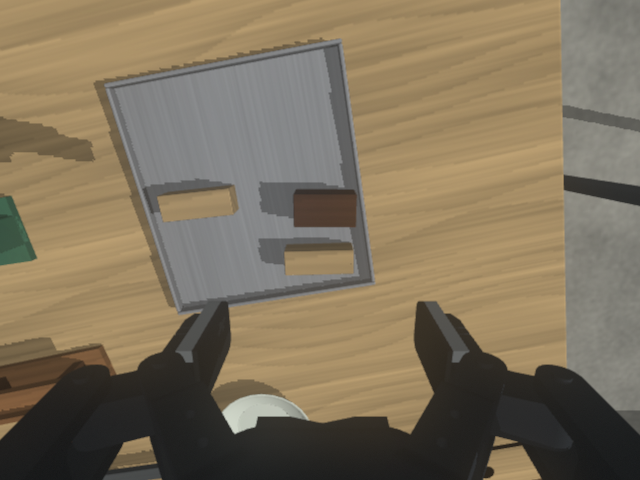

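```bash
python3 -m handwheel '[{"delta_pos":[0.008,-0.005,0.3],"delta_rot":[0,0,0],"claw":0.1},{"delta_pos":[0,0,0.4],"delta_rot":[0,0,0],"claw":0.1},{"delta_pos":[0,0,0.3],"delta_rot":[0,0,0],"claw":0.1},{"delta_pos":[0,0,0.25],"delta_rot":[0,0,0],"claw":0.1},{"delta_pos":[0,0,0.166],"delta_rot":[0,0,0],"claw":0.1},{"delta_pos":[0,0,0],"delta_rot":[0,0,0],"claw":0.1},{"delta_pos":[0,0,0],"delta_rot":[0,0,0],"claw":1},{"delta_pos":[0,0,0],"delta_rot":[0,0,0],"claw":1},{"delta_pos":[0,0,0],"delta_rot":[0,0,0],"claw":1},{"delta_pos":[0,0,0],"delta_rot":[0,0,0],"claw":1},{"delta_pos":[0,0,0],"delta_rot":[0,0,0],"claw":1}]' 40
python3 -m handwheel '[{"delta_pos":[0,0,-0.2],"delta_rot":[0,0,0],"claw":1},{"delta_pos":[0,0,-0.4],"delta_rot":[0,0,0],"claw":1},{"delta_pos":[0,0,-0.4],"delta_rot":[0,0,0],"claw":1},{"delta_pos":[0,0,-0.4],"delta_rot":[0,0,0],"claw":1},{"delta_pos":[0,0,0],"delta_rot":[0,0,0],"claw":1}]'
python3 -c "
from h import *
go(.44,-.34,.2,np.pi/2+.019)"
```

```text
time_s: 35.08
tool_pos: [0.4961, 0.401, -0.0083]
eef_rot: [0.329, 3.123, 0.003]
wrist_force: [0.1, -0.2, 6.4]
grip_width: 0.693
grasp_force: 46.0
time_s: 35.7
tool_pos: [0.4979, 0.4024, 0.2071]
eef_rot: [0.328, 3.116, 0.014]
wrist_force: [0.3, -0.2, -0.6]
grip_width: 0.692
grasp_force: 45.3
pos [0.4979 0.4024 0.2071] yaw 2.932 shift [-6.540e-01 -4.921e+00  4.000e-03] turn_z 0.854
```

```bash
python3 -m handwheel '[{"delta_pos":[-0.066,-0.364,0],"delta_rot":[0,0,0],"claw":1},{"delta_pos":[-0.066,-0.364,0],"delta_rot":[0,0,0],"claw":1},{"delta_pos":[-0.066,-0.364,0],"delta_rot":[0,0,0],"claw":1},{"delta_pos":[-0.066,-0.364,0],"delta_rot":[0,0,0],"claw":1},{"delta_pos":[-0.066,-0.364,0],"delta_rot":[0,0,0],"claw":1},{"delta_pos":[-0.066,-0.364,0],"delta_rot":[0,0,0],"claw":1},{"delta_pos":[-0.066,-0.364,0],"delta_rot":[0,0,0],"claw":1},{"delta_pos":[-0.066,-0.364,0],"delta_rot":[0,0,0],"claw":1},{"delta_pos":[-0.066,-0.364,0],"delta_rot":[0,0,0],"claw":1},{"delta_pos":[-0.066,-0.364,0],"delta_rot":[0,0,0],"claw":1},{"delta_pos":[-0.066,-0.364,0],"delta_rot":[0,0,0],"claw":1},{"delta_pos":[-0.066,-0.364,0],"delta_rot":[0,0,0],"claw":1}]' |grep pos
python3 -m handwheel '[{"delta_pos":[-0.066,-0.364,0],"delta_rot":[0,0,0],"claw":1},{"delta_pos":[-0.066,-0.364,0],"delta_rot":[0,0,0],"claw":1},{"delta_pos":[0,0,0],"delta_rot":[0,0,0.107],"claw":1},{"delta_pos":[0,0,0],"delta_rot":[0,0,0.107],"claw":1},{"delta_pos":[0,0,0],"delta_rot":[0,0,0.107],"claw":1},{"delta_pos":[0,0,0],"delta_rot":[0,0,0.107],"claw":1},{"delta_pos":[0,0,0],"delta_rot":[0,0,0.107],"claw":1},{"delta_pos":[0,0,0],"delta_rot":[0,0,0.107],"claw":1},{"delta_pos":[0,0,0],"delta_rot":[0,0,0.107],"claw":1},{"delta_pos":[0,0,0],"delta_rot":[0,0,0.107],"claw":1},{"delta_pos":[0,0,0],"delta_rot":[0,0,0],"claw":1},{"delta_pos":[0,0,0],"delta_rot":[0,0,0],"claw":1}]'
python3 -c "
from h import *
go(.475,-.375,.02,np.pi/2+.019)"
```

```text
tool_pos: [0.4739, -0.2667, 0.1988]
time_s: 38.7
tool_pos: [0.4711, -0.376, 0.1993]
eef_rot: [-2.2, -2.241, 0.001]
wrist_force: [0.2, 1.0, -0.3]
grip_width: 0.691
grasp_force: 45.3
pos [ 0.4711 -0.376   0.1993] yaw 1.589 shift [0.005 0.028 1.195] turn_z -0.0
```

```bash
python3 -m handwheel '[{"delta_pos":[0,0.02,0.4],"delta_rot":[0,0,0],"claw":1},{"delta_pos":[0,0,0.4],"delta_rot":[0,0,0],"claw":1},{"delta_pos":[0,0,0.35],"delta_rot":[0,0,0],"claw":1},{"delta_pos":[0,0,0],"delta_rot":[0,0,0],"claw":1},{"delta_pos":[0,0,0],"delta_rot":[0,0,0],"claw":0.1},{"delta_pos":[0,0,0],"delta_rot":[0,0,0],"claw":0.1},{"delta_pos":[0,0,0],"delta_rot":[0,0,0],"claw":0.1},{"delta_pos":[0,0,-0.3],"delta_rot":[0,0,0],"claw":0.1},{"delta_pos":[0,0,-0.4],"delta_rot":[0,0,0],"claw":0.4},{"delta_pos":[0,0,-0.4],"delta_rot":[0,0,0],"claw":0.4},{"delta_pos":[0,0,0],"delta_rot":[0,0,0],"claw":0.4}]'
python3 - <<'E'
from h import *
im,_=shot("top","top3"); s,_=shot("side","s7")
hs=cv2.cvtColor(im,cv2.COLOR_BGR2HSV); c=hs[245:365,120:230]
pal=cv2.inRange(c,np.array([13,60,100]),np.array([24,255,255]))
for b in blobs(pal,60):
    r=cv2.boxPoints(cv2.minAreaRect(b))+[120,245]; q=np.array([pt("top",p,.03) for p in r]); print(r.mean(0),q.mean(0).round(4),[np.linalg.norm(q[i+1]-q[i]).round(4) for i in (0,1)])
go(.4653,.282,.2,np.radians(84.3))
cv2.imwrite("pics/c8.png",np.hstack([cv2.resize(im[225:355,400:530],(390,390)),cv2.resize(s[310:450,225:365],(390,390))]))
E
```

```text
time_s: 40.08
tool_pos: [0.4778, -0.3788, 0.2009]
eef_rot: [2.193, 2.229, 0.002]
wrist_force: [-1.1, 0.6, 0.0]
grip_width: 0.596
grasp_force: 0.0
[195.3207016  303.65172577] [0.4652 0.2804 0.03  ] [np.float64(0.0262), np.float64(0.0697)]
[148.77027082 267.87837982] [0.5474 0.3853 0.03  ] [np.float64(0.0255), np.float64(0.071)]
[174.49999237 304.49999237] [0.4652 0.3269 0.03  ] [np.float64(0.266), np.float64(0.2463)]
pos [ 0.4751 -0.3767  0.1945] yaw 1.587 shift [ 4.392  0.007 -0.047] turn_z 0.074
```

View pics/c8.png

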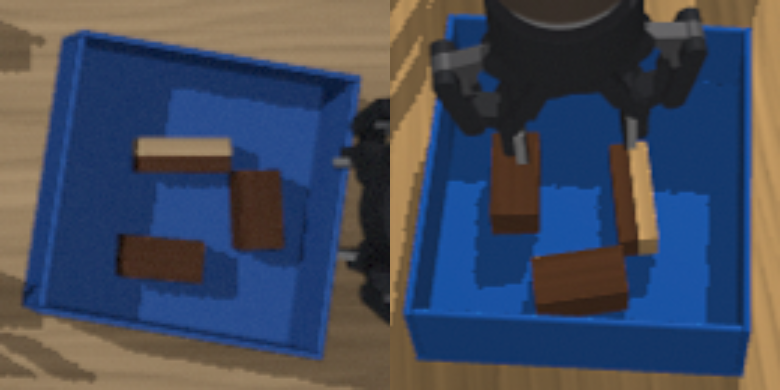

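The three pieces lie in the tote. Now strip 1.

```bash
python3 -m handwheel '[{"delta_pos":[0.366,0,-0.01],"delta_rot":[0,0,0],"claw":0.4},{"delta_pos":[0.366,0,0],"delta_rot":[0,0,0],"claw":0.4},{"delta_pos":[0.366,0,0],"delta_rot":[0,0,0],"claw":0.4},{"delta_pos":[0.366,0,0],"delta_rot":[0,0,0],"claw":0.4},{"delta_pos":[0.366,0,0],"delta_rot":[0,0,0],"claw":0.4},{"delta_pos":[0.366,0,0],"delta_rot":[0,0,0],"claw":0.4},{"delta_pos":[0.366,0,0],"delta_rot":[0,0,0],"claw":0.4},{"delta_pos":[0.366,0,0],"delta_rot":[0,0,0],"claw":0.4},{"delta_pos":[0.366,0,0],"delta_rot":[0,0,0],"claw":0.4},{"delta_pos":[0.366,0,0],"delta_rot":[0,0,0],"claw":0.4},{"delta_pos":[0.366,0,0],"delta_rot":[0,0,0],"claw":0.4},{"delta_pos":[0.366,0,0],"delta_rot":[0,0,0],"claw":0.4}]'|grep pos
python3 -m handwheel '[{"delta_pos":[0,0,0],"delta_rot":[0,0,0.074],"claw":0.4},{"delta_pos":[0,0,0],"delta_rot":[0,0,0],"claw":0.4},{"delta_pos":[0,0,0],"delta_rot":[0,0,0],"claw":0.4}]'|grep pos
python3 -c "
from h import *
go(.4653,.282,-.0085,np.radians(84.3))"
```

```text
tool_pos: [0.4624, 0.2836, 0.1922]
tool_pos: [0.4632, 0.2816, 0.1931]
pos [0.4632 0.2816 0.1931] yaw 1.472 shift [0.006 0.016 1.344] turn_z 0.0
```

```bash
python3 -m handwheel '[{"delta_pos":[0,0.016,0.3],"delta_rot":[0,0,0],"claw":0.4},{"delta_pos":[0,0,0.4],"delta_rot":[0,0,0],"claw":0.4},{"delta_pos":[0,0,0.3],"delta_rot":[0,0,0],"claw":0.4},{"delta_pos":[0,0,0.2],"delta_rot":[0,0,0],"claw":0.4},{"delta_pos":[0,0,0.144],"delta_rot":[0,0,0],"claw":0.4},{"delta_pos":[0,0,0],"delta_rot":[0,0,0],"claw":0.4},{"delta_pos":[0,0,0],"delta_rot":[0,0,0],"claw":1},{"delta_pos":[0,0,0],"delta_rot":[0,0,0],"claw":1},{"delta_pos":[0,0,0],"delta_rot":[0,0,0],"claw":1},{"delta_pos":[0,0,0],"delta_rot":[0,0,0],"claw":1},{"delta_pos":[0,0,0],"delta_rot":[0,0,0],"claw":1}]' 40
python3 -m handwheel '[{"delta_pos":[0,0,-0.2],"delta_rot":[0,0,0],"claw":1},{"delta_pos":[0,0,-0.4],"delta_rot":[0,0,0],"claw":1},{"delta_pos":[0,0,-0.4],"delta_rot":[0,0,0],"claw":1},{"delta_pos":[0,0,0],"delta_rot":[0,0,0],"claw":1},{"delta_pos":[0,0,0],"delta_rot":[0,0,-0.076],"claw":1},{"delta_pos":[0,0,0],"delta_rot":[0,0,0],"claw":1},{"delta_pos":[0,0,0],"delta_rot":[0,0,0],"claw":1}]'
python3 -c "
from h import *
go(.636-.019*.0495-.013-.005,.03,.12,np.pi/2+.019)"
```

```text
time_s: 43.42
tool_pos: [0.4673, 0.2828, -0.006]
eef_rot: [2.329, 2.107, 0.004]
wrist_force: [0.3, 0.3, 6.4]
grip_width: 0.288
grasp_force: 40.4
time_s: 44.3
tool_pos: [0.4656, 0.282, 0.1416]
eef_rot: [-2.201, -2.241, 0.003]
wrist_force: [0.8, 0.4, -1.6]
grip_width: 0.289
grasp_force: 39.7
pos [0.4656 0.282  0.1416] yaw 1.589 shift [-1.698  0.98   0.144] turn_z -0.001
```

```bash
python3 -m handwheel '[{"delta_pos":[-0.34,0.196,0],"delta_rot":[0,0,0],"claw":1},{"delta_pos":[-0.34,0.196,0],"delta_rot":[0,0,0],"claw":1},{"delta_pos":[-0.34,0.196,0],"delta_rot":[0,0,0],"claw":1},{"delta_pos":[-0.34,0.196,0],"delta_rot":[0,0,0],"claw":1},{"delta_pos":[-0.34,0.196,0],"delta_rot":[0,0,0],"claw":1},{"delta_pos":[0,0,0.144],"delta_rot":[0,0,0],"claw":1},{"delta_pos":[0,0,0],"delta_rot":[0,0,0],"claw":1},{"delta_pos":[0,0,0],"delta_rot":[0,0,0],"claw":1}]'
python3 -c "
from h import *
go(.636-.019*.0495-.013-.004,.03,.053,np.pi/2+.019);turn(np.pi/2+.019)"
```

```text
time_s: 45.3
tool_pos: [0.6177, 0.0308, 0.1209]
eef_rot: [-2.199, -2.243, 0.001]
wrist_force: [-0.5, -0.2, 0.4]
grip_width: 0.288
grasp_force: 39.7
pos [0.6177 0.0308 0.1209] yaw 1.591 shift [-0.005  0.003  0.452] turn_z 0.001
rot [-0.001 -0.     0.001]
```

```bash
python3 -m handwheel '[{"delta_pos":[0,0,0.2],"delta_rot":[0,0,0],"claw":1},{"delta_pos":[0,0,0.15],"delta_rot":[0,0,0],"claw":1},{"delta_pos":[0,0,0.1],"delta_rot":[0,0,0],"claw":1},{"delta_pos":[0,0,0.01],"delta_rot":[0,0,0],"claw":1},{"delta_pos":[0,0,0],"delta_rot":[0,0,0],"claw":1},{"delta_pos":[0,0,0],"delta_rot":[0,0,0],"claw":1}]'|egrep "pos|wrist"
python3 -m handwheel '[{"delta_pos":[0,0.015,0],"delta_rot":[0,0,0],"claw":1},{"delta_pos":[0,0.015,0],"delta_rot":[0,0,0],"claw":1},{"delta_pos":[0,0,0],"delta_rot":[0,0,0],"claw":1},{"delta_pos":[0,0,0],"delta_rot":[0,0,0],"claw":1}]'|egrep "pos|wrist"
python3 -m handwheel '[{"delta_pos":[0,0.01,0],"delta_rot":[0,0,0],"claw":1},{"delta_pos":[0,0.01,0.02],"delta_rot":[0,0,0],"claw":1},{"delta_pos":[0,0,0],"delta_rot":[0,0,0],"claw":1},{"delta_pos":[0,0,0],"delta_rot":[0,0,0],"claw":1}]'|egrep "pos|wrist"
```

```text
tool_pos: [0.619, 0.0303, 0.0531]
wrist_force: [-0.1, 0.4, -0.4]
tool_pos: [0.6204, 0.0302, 0.0513]
wrist_force: [-4.6, 0.7, 1.4]
tool_pos: [0.6205, 0.0302, 0.0501]
wrist_force: [-14.6, 0.1, 14.8]
```

Firm contact in x (about 15 N) and z. Releasing, then going for strip 2.

```bash
python3 -m handwheel '[{"delta_pos":[0,-0.015,-0.015],"delta_rot":[0,0,0],"claw":0.9},{"delta_pos":[0,0,0],"delta_rot":[0,0,0],"claw":0.4},{"delta_pos":[0,0,0],"delta_rot":[0,0,0],"claw":0.4},{"delta_pos":[0,0,0],"delta_rot":[0,0,0],"claw":0.4},{"delta_pos":[0,0,-0.3],"delta_rot":[0,0,0],"claw":0.4},{"delta_pos":[0,0,-0.4],"delta_rot":[0,0,0],"claw":0.5},{"delta_pos":[0,0,0],"delta_rot":[0,0,0],"claw":0.5},{"delta_pos":[0,0,0],"delta_rot":[0,0,0],"claw":0.5}]'
python3 -c "
from h import *
im,st=shot('wrist','w8')
go(.5474,.387,.16,np.radians(79.6))"
```

```text
time_s: 48.05
tool_pos: [0.6235, 0.0302, 0.1561]
eef_rot: [2.2, 2.243, 0.0]
wrist_force: [-0.3, 0.4, -1.3]
grip_width: 0.503
grasp_force: 0.0
pos [0.6227 0.0302 0.1549] yaw 1.59 shift [ 2.388 -0.455 -0.033] turn_z 0.128
```

```bash
python3 -m handwheel '[{"delta_pos":[0.341,-0.065,0],"delta_rot":[0,0,0],"claw":0.5},{"delta_pos":[0.341,-0.065,0],"delta_rot":[0,0,0],"claw":0.5},{"delta_pos":[0.341,-0.065,0],"delta_rot":[0,0,0],"claw":0.5},{"delta_pos":[0.341,-0.065,0],"delta_rot":[0,0,0],"claw":0.5},{"delta_pos":[0.341,-0.065,0],"delta_rot":[0,0,0],"claw":0.5},{"delta_pos":[0.341,-0.065,0],"delta_rot":[0,0,0],"claw":0.5},{"delta_pos":[0.341,-0.065,-0.04],"delta_rot":[0,0,0],"claw":0.5},{"delta_pos":[0,0,0],"delta_rot":[0,0,0.064],"claw":0.5},{"delta_pos":[0,0,0],"delta_rot":[0,0,0.064],"claw":0.5},{"delta_pos":[0,0,0],"delta_rot":[0,0,0],"claw":0.5},{"delta_pos":[0,0,0],"delta_rot":[0,0,0],"claw":0.5}]'|grep pos
python3 - <<'E'
from h import *
go(.5474,.387,-.007,np.radians(79.6)); print(where()[2].round(3)[2])
im,_=shot("side","s8")
P=None
# strip 1 on fence in earlier wrist shot & tray strip check from top
t,_=shot("top","top4"); c=cv2.cvtColor(t,cv2.COLOR_BGR2HSV)[200:260,260:400]
E
```

```text
tool_pos: [0.5477, 0.3864, 0.1607]
pos [0.5477 0.3864 0.1607] yaw 1.39 shift [ 0.005 -0.     1.118] turn_z 0.001
[-0.002 -0.002 -1.   ]
```

```bash
python3 -m handwheel '[{"delta_pos":[0.005,0,0.3],"delta_rot":[0,0,0],"claw":0.5},{"delta_pos":[0,0,0.3],"delta_rot":[0,0,0],"claw":0.5},{"delta_pos":[0,0,0.25],"delta_rot":[0,0,0],"claw":0.5},{"delta_pos":[0,0,0.15],"delta_rot":[0,0,0],"claw":0.5},{"delta_pos":[0,0,0.118],"delta_rot":[0,0,0],"claw":0.5},{"delta_pos":[0,0,0],"delta_rot":[0,0,0],"claw":0.5},{"delta_pos":[0,0,0],"delta_rot":[0,0,0],"claw":1},{"delta_pos":[0,0,0],"delta_rot":[0,0,0],"claw":1},{"delta_pos":[0,0,0],"delta_rot":[0,0,0],"claw":1},{"delta_pos":[0,0,0],"delta_rot":[0,0,0],"claw":1},{"delta_pos":[0,0,0],"delta_rot":[0,0,0],"claw":1}]' 40
python3 -m handwheel '[{"delta_pos":[0,0,-0.2],"delta_rot":[0,0,0],"claw":1},{"delta_pos":[0,0,-0.4],"delta_rot":[0,0,0],"claw":1},{"delta_pos":[0,0,-0.4],"delta_rot":[0,0,0],"claw":1},{"delta_pos":[0,0,-0.1],"delta_rot":[0,0,0],"claw":1},{"delta_pos":[0,0,0],"delta_rot":[0,0,-0.064],"claw":1},{"delta_pos":[0,0,0],"delta_rot":[0,0,-0.064],"claw":1},{"delta_pos":[0,0,0],"delta_rot":[0,0,0],"claw":1},{"delta_pos":[0,0,0],"delta_rot":[0,0,0],"claw":1}]'
python3 -c "
from h import *
go(.636+.019*.0505-.013-.006,-.07,.16,np.pi/2+.019)"
```

```text
time_s: 50.95
tool_pos: [0.549, 0.3882, -0.0042]
eef_rot: [2.414, 2.011, 0.003]
wrist_force: [-0.1, 0.4, 5.9]
grip_width: 0.288
grasp_force: 41.4
time_s: 51.95
tool_pos: [0.5479, 0.3874, 0.1584]
eef_rot: [-2.201, -2.241, 0.003]
wrist_force: [-0.3, 0.0, -0.0]
grip_width: 0.287
grasp_force: 40.8
pos [0.5479 0.3874 0.1584] yaw 1.589 shift [-3.057  0.412 -0.008] turn_z -0.001
```

```bash
python3 -m handwheel '[{"delta_pos":[-0.34,0.046,0],"delta_rot":[0,0,0],"claw":1},{"delta_pos":[-0.34,0.046,0],"delta_rot":[0,0,0],"claw":1},{"delta_pos":[-0.34,0.046,0],"delta_rot":[0,0,0],"claw":1},{"delta_pos":[-0.34,0.046,0],"delta_rot":[0,0,0],"claw":1},{"delta_pos":[-0.34,0.046,0],"delta_rot":[0,0,0],"claw":1},{"delta_pos":[-0.34,0.046,0],"delta_rot":[0,0,0],"claw":1},{"delta_pos":[-0.34,0.046,0],"delta_rot":[0,0,0],"claw":1},{"delta_pos":[-0.34,0.046,0],"delta_rot":[0,0,0],"claw":1},{"delta_pos":[-0.34,0.044,0],"delta_rot":[0,0,0],"claw":1},{"delta_pos":[0,0,0.2],"delta_rot":[0,0,0],"claw":1},{"delta_pos":[0,0,0],"delta_rot":[0,0,0],"claw":1},{"delta_pos":[0,0,0],"delta_rot":[0,0,0],"claw":1}]'|egrep "pos|width"
python3 -c "
from h import *
go(.636+.019*.0505-.013-.006,-.07,.056,np.pi/2+.019)"
```

```text
tool_pos: [0.619, -0.0695, 0.1298]
grip_width: 0.28
pos [ 0.619  -0.0695  0.1298] yaw 1.591 shift [-0.003 -0.007  0.492] turn_z 0.001
```

```bash
python3 -m handwheel '[{"delta_pos":[0,-0.007,0.2],"delta_rot":[0,0,0],"claw":1},{"delta_pos":[0,0,0.2],"delta_rot":[0,0,0],"claw":1},{"delta_pos":[0,0,0.1],"delta_rot":[0,0,0],"claw":1},{"delta_pos":[0,0,0],"delta_rot":[0,0,0],"claw":1},{"delta_pos":[0,0,0],"delta_rot":[0,0,0],"claw":1}]'|egrep "pos|wrist"
python3 -m handwheel '[{"delta_pos":[0,0.015,0],"delta_rot":[0,0,0],"claw":1},{"delta_pos":[0,0.015,0],"delta_rot":[0,0,0],"claw":1},{"delta_pos":[0,0,0],"delta_rot":[0,0,0],"claw":1},{"delta_pos":[0,0,0],"delta_rot":[0,0,0],"claw":1}]'|egrep "pos|wrist"
python3 -m handwheel '[{"delta_pos":[0,0.01,0.02],"delta_rot":[0,0,0],"claw":1},{"delta_pos":[0,0.01,0.02],"delta_rot":[0,0,0],"claw":1},{"delta_pos":[0,0,0],"delta_rot":[0,0,0],"claw":1},{"delta_pos":[0,0,0],"delta_rot":[0,0,0],"claw":1}]'|egrep "pos|wrist"
```

```text
tool_pos: [0.6191, -0.0699, 0.056]
wrist_force: [-0.3, 0.4, 0.2]
tool_pos: [0.6217, -0.07, 0.0542]
wrist_force: [-3.2, -0.3, -0.1]
tool_pos: [0.6219, -0.0701, 0.0517]
wrist_force: [-17.3, 1.2, 22.1]
```

```bash
python3 -m handwheel '[{"delta_pos":[0,-0.015,-0.015],"delta_rot":[0,0,0],"claw":0.9},{"delta_pos":[0,0,0],"delta_rot":[0,0,0],"claw":0.4},{"delta_pos":[0,0,0],"delta_rot":[0,0,0],"claw":0.4},{"delta_pos":[0,0,0],"delta_rot":[0,0,0],"claw":0.4},{"delta_pos":[0,0,-0.3],"delta_rot":[0,0,0],"claw":0.4},{"delta_pos":[0,0,-0.4],"delta_rot":[0,0,0],"claw":0},{"delta_pos":[0,0,-0.4],"delta_rot":[0,0,0],"claw":0},{"delta_pos":[0,-0.4,-0.1],"delta_rot":[0,0,0],"claw":0},{"delta_pos":[0,-0.4,0],"delta_rot":[0,0,0],"claw":0},{"delta_pos":[0,0,0],"delta_rot":[0,0,0],"claw":0},{"delta_pos":[0,0,0],"delta_rot":[0,0,0],"claw":0}]'|grep pos
python3 - <<'E'
from h import *
im,st=shot("wrist","w9"); np.save("w9.npy",[st["tool_pos"],st["eef_rot"]])
hs=cv2.cvtColor(im,cv2.COLOR_BGR2HSV)
# strip top z=.086: predict px of expected corners & print colour profile along fence line x=.610 (inside strip) in y
c=cams.camera_info("wrist"); f=240/np.tan(np.radians(c["fovy"]/2)); M=c["mount"]; R=Ro.from_rotvec(st["eef_rot"]).as_matrix()
def proj(X):
    q=M[:3,:3].T@(R.T@(np.array(X)-st["tool_pos"])-M[:3,3]); return f*q[0]/q[2]+c["cx"],f*q[1]/q[2]+c["cy"]
def col(X):
    u,v=proj(X); return hs[int(round(v)),int(round(u))]
def prof(pts): return [tuple(int(k) for k in col(p)) for p in pts]
for y in np.arange(.085,-.12,-.005):
    x=.636-.019*(y+.0195)-.010; print(round(y,3),col((x,y,.086)),end=" ")
print()
for y in (.03,-.07):
    for x in np.arange(.595,.65,.003): print(round(x,3),col((x-.019*(y+.0195),y,.086)),end=" ")
    print()
E
```

```text
tool_pos: [0.5041, -0.0724, 0.2313]
0.085 [ 14 123  87] 0.08 [ 14 123  89] 0.075 [ 14 123  91] 0.07 [ 14 123  89] 0.065 [ 17 110 125] 0.06 [ 18 100 184] 0.055 [ 18  98 182] 0.05 [ 18  99 183] 0.045 [ 19  99 183] 0.04 [ 18  99 183] 0.035 [ 19  99 183] 0.03 [ 19  99 183] 0.025 [ 19 100 184] 0.02 [ 19 100 184] 0.015 [ 18  98 184] 0.01 [ 19  98 184] 0.005 [ 18 101 185] -0.0 [ 19  99 185] -0.005 [ 18  99 136] -0.01 [ 15 119  88] -0.015 [ 15 118  93] -0.02 [ 16 113  81] -0.025 [ 15 116  86] -0.03 [ 15 116  90] -0.035 [ 19  97 139] -0.04 [ 19  98 179] -0.045 [ 18  99 180] -0.05 [ 18  99 180] -0.055 [ 19  99 180] -0.06 [ 19  99 180] -0.065 [ 19  98 180] -0.07 [ 18  99 181] -0.075 [ 18  99 180] -0.08 [ 18 100 181] -0.085 [ 18  99 181] -0.09 [ 18  99 182] -0.095 [ 18  99 182] -0.1 [ 19  99 183] -0.105 [ 18  99 183] -0.11 [ 15 113  88] -0.115 [ 15 115  93] 
0.595 [ 14 125 108] 0.598 [ 15 124 105] 0.601 [ 14 121  99] 0.604 [18 91 84] 0.607 [18 91 90] 0.61 [ 19  95 107] 0.613 [ 19  99 173] 0.616 [ 18 100 196] 0.619 [ 18  99 193] 0.622 [ 18 100 192] 0.625 [ 19  98 184] 0.628 [ 18  99 183] 0.631 [ 18  99 186] 0.634 [ 18  99 185] 0.637 [ 18 100 189] 0.64 [ 18  99 200] 0.643 [ 18  98 200] 0.646 [ 18  99 201] 0.649 [ 19 100 201] 
0.595 [ 15 119 105] 0.598 [ 15 120 106] 0.601 [ 14 117  96] 0.604 [19 94 87] 0.607 [19 92 94] 0.61 [ 19  97 131] 0.613 [ 18  98 170] 0.616 [ 18 100 192] 0.619 [ 18  99 191] 0.622 [ 19  99 190] 0.625 [ 18  98 182] 0.628 [ 18  99 181] 0.631 [ 19  99 183] 0.634 [ 18  99 183] 0.637 [ 18  99 194] 0.64 [ 18 100 191] 0.643 [ 18  99 186] 0.646 [ 19 100 197] 0.649 [ 19 100 197]
```

Strips measured at y centres 0.0295 and −0.071, with the front top edge at x ≈ 0.610, so they are tight to the plate. Now clip2.

```bash
python3 -m handwheel '[{"delta_pos":[0.22,-0.117,0],"delta_rot":[0,0,0.024],"claw":0},{"delta_pos":[0.22,-0.117,0],"delta_rot":[0,0,0.024],"claw":0},{"delta_pos":[0.22,-0.117,0],"delta_rot":[0,0,0],"claw":0},{"delta_pos":[0,0,0],"delta_rot":[0,0,0],"claw":0},{"delta_pos":[0,0,0],"delta_rot":[0,0,0],"claw":0}]'|grep pos
python3 -c "
from h import *
go(.4517,.0287,.093,np.pi/2-.055)"
```

```text
tool_pos: [0.454, 0.0276, 0.2308]
pos [0.454  0.0276 0.2308] yaw 1.515 shift [ 0.007 -0.017  0.919] turn_z -0.0
```

```bash
python3 -m handwheel '[{"delta_pos":[0.007,-0.017,0.2],"delta_rot":[0,0,0],"claw":0},{"delta_pos":[0,0,0.3],"delta_rot":[0,0,0],"claw":0},{"delta_pos":[0,0,0.25],"delta_rot":[0,0,0],"claw":0},{"delta_pos":[0,0,0.17],"delta_rot":[0,0,0],"claw":0},{"delta_pos":[0,0,0],"delta_rot":[0,0,0],"claw":0},{"delta_pos":[0,0,0],"delta_rot":[0,0,0],"claw":0.4},{"delta_pos":[0,0,0],"delta_rot":[0,0,0],"claw":0.4},{"delta_pos":[0,0,0],"delta_rot":[0,0,0],"claw":0.45}]' 30
python3 -m handwheel '[{"delta_pos":[0,0,0],"delta_rot":[0,0,0],"claw":0.5},{"delta_pos":[0,0,0],"delta_rot":[0,0,0],"claw":0.6},{"delta_pos":[0,0,0],"delta_rot":[0,0,0],"claw":0.8},{"delta_pos":[0,0,0],"delta_rot":[0,0,0],"claw":1},{"delta_pos":[0,0,0],"delta_rot":[0,0,0],"claw":1},{"delta_pos":[0,0,0],"delta_rot":[0,0,0],"claw":1}]' 30
```

```text
time_s: 58.12
tool_pos: [0.4527, 0.0287, 0.096]
eef_rot: [2.28, 2.155, 0.007]
wrist_force: [-2.1, -0.2, 9.9]
grip_width: 0.559
grasp_force: 11.9
time_s: 58.88
tool_pos: [0.4508, 0.029, 0.0974]
eef_rot: [2.281, 2.157, 0.005]
wrist_force: [-9.2, -1.0, 24.4]
grip_width: 0.389
grasp_force: 27.6
```

```bash
python3 -m handwheel '[{"delta_pos":[0,0,-0.05],"delta_rot":[0,0,0],"claw":1},{"delta_pos":[0,0,-0.07],"delta_rot":[0,0,0],"claw":1},{"delta_pos":[0,0,-0.1],"delta_rot":[0,0,0],"claw":1},{"delta_pos":[0,0,-0.2],"delta_rot":[0,0,0],"claw":1},{"delta_pos":[0,0,-0.3],"delta_rot":[0,0,0],"claw":1},{"delta_pos":[0,0,-0.3],"delta_rot":[0,0,0],"claw":1},{"delta_pos":[0,0,0],"delta_rot":[0,0,0],"claw":1},{"delta_pos":[0,0,0],"delta_rot":[0,0,0],"claw":1}]'
python3 - <<'E'
from h import *
go(.625,.0295,.26,np.pi/2+.019)
im,st=shot("wrist","w10"); s,_=shot("side","s10")
# side view: orange blobs near the tool; mid of handles/jaws in plane y=face
hs=cv2.cvtColor(s,cv2.COLOR_BGR2HSV); m=cv2.inRange(hs,np.array([3,150,60]),np.array([14,255,255]))
m[:, :200]=0; m[:,330:]=0
for b in blobs(m,25):
    p=b[:,0]; top=p[p[:,1].argmin()]; bot=p[p[:,1].argmax()]
    r=[]
    for q in (top,bot):
        o,d=ray("side",q); t=(.014-o[1])/d[1]; r.append((o+d*t).round(4)[[0,2]])
    print(top,bot,r)
# wrist: hinge blob (blue-grey) in image centre
hw=cv2.cvtColor(im,cv2.COLOR_BGR2HSV); mo=cv2.inRange(hw,np.array([3,150,60]),np.array([14,255,255]))
for b in blobs(mo,200): x,y,w,h=cv2.boundingRect(b); print("wrist orange",x,y,w,h)
print(proj if 0 else "")
E
```

```text
time_s: 59.88
tool_pos: [0.4498, 0.0288, 0.2455]
eef_rot: [-2.282, -2.158, 0.001]
wrist_force: [-0.6, 0.2, -1.3]
grip_width: 0.383
grasp_force: 30.9
pos [0.4498 0.0288 0.2455] yaw 1.515 shift [ 0.07   1.166 -0.098] turn_z -0.048
[307 398] [278 418] [array([ 0.5484, -0.8922]), array([ 0.4362, -1.0494])]
[305 362] [308 396] [array([ 0.5426, -0.6007]), array([ 0.5521, -0.8753])]
[263 358] [262 386] [array([ 0.4126, -0.5386]), array([ 0.3958, -0.7416])]
[248 215] [251 276] [array([0.4246, 0.1232]), array([ 0.4124, -0.0992])]
[273 214] [274 275] [array([0.4774, 0.119 ]), array([ 0.4683, -0.1051])]
[260 141] [272 186] [array([0.464 , 0.3221]), array([0.4797, 0.2033])]
[246 141] [240 188] [array([0.4386, 0.3247]), array([0.4159, 0.2056])]
[208  66] [200  90] [array([0.393 , 0.4836]), array([0.3737, 0.4402])]
[317  36] [313  51] [array([0.5669, 0.5235]), array([0.5608, 0.498 ])]
wrist orange 539 281 85 28
wrist orange 337 236 42 147
wrist orange 265 236 43 148
wrist orange 557 174 83 29
```

```bash
python3 -m handwheel '[{"delta_pos":[0.014,0.235,-0.1],"delta_rot":[0,0,0],"claw":1},{"delta_pos":[0.014,0.235,0],"delta_rot":[0,0,0],"claw":1},{"delta_pos":[0.014,0.235,0],"delta_rot":[0,0,0],"claw":1},{"delta_pos":[0.014,0.235,0],"delta_rot":[0,0,0],"claw":1},{"delta_pos":[0.014,0.235,0],"delta_rot":[0,0,0],"claw":1},{"delta_pos":[0,0,0],"delta_rot":[0,0,-0.048],"claw":1},{"delta_pos":[0,0,0],"delta_rot":[0,0,0],"claw":1},{"delta_pos":[0,0,0],"delta_rot":[0,0,0],"claw":1}]'|grep pos
python3 -c "
from h import *
go(.626,.0295,.12,np.pi/2+.019)"
```

```text
tool_pos: [0.6259, 0.0294, 0.2599]
pos [0.6259 0.0294 0.2599] yaw 1.589 shift [0.001 0.002 0.933] turn_z -0.0
```

```bash
python3 -m handwheel '[{"delta_pos":[0,0,0.3],"delta_rot":[0,0,0],"claw":1},{"delta_pos":[0,0,0.2],"delta_rot":[0,0,0],"claw":1},{"delta_pos":[0,0,0.15],"delta_rot":[0,0,0],"claw":1},{"delta_pos":[0,0,0.14],"delta_rot":[0,0,0],"claw":1},{"delta_pos":[0,0,0.14],"delta_rot":[0,0,0],"claw":1},{"delta_pos":[0,0,0],"delta_rot":[0,0,0],"claw":1},{"delta_pos":[0,0,0],"delta_rot":[0,0,0],"claw":1}]'|egrep "pos|wrist"
python3 -m handwheel '[{"delta_pos":[0,0,0.07],"delta_rot":[0,0,0],"claw":1},{"delta_pos":[0,0,0.06],"delta_rot":[0,0,0],"claw":1},{"delta_pos":[0,0,0],"delta_rot":[0,0,0],"claw":1},{"delta_pos":[0,0,0],"delta_rot":[0,0,0],"claw":1}]'|egrep "pos|wrist"
python3 -m handwheel '[{"delta_pos":[0,0,0.025],"delta_rot":[0,0,0],"claw":1},{"delta_pos":[0,0,0.025],"delta_rot":[0,0,0],"claw":1},{"delta_pos":[0,0,0],"delta_rot":[0,0,0],"claw":1},{"delta_pos":[0,0,0],"delta_rot":[0,0,0],"claw":1}]'|egrep "pos|wrist|width"
```

```text
tool_pos: [0.6267, 0.0295, 0.1223]
wrist_force: [0.5, 0.3, -0.5]
tool_pos: [0.6265, 0.0294, 0.1016]
wrist_force: [-0.2, -0.6, -0.8]
tool_pos: [0.6272, 0.0294, 0.0976]
wrist_force: [-4.3, -0.3, 12.7]
grip_width: 0.388
```

The clip is seated at the expected height (TCP 0.098). I'll press slightly more and release.

```bash
python3 -m handwheel '[{"delta_pos":[0,0,0.015],"delta_rot":[0,0,0],"claw":1},{"delta_pos":[0,0,0],"delta_rot":[0,0,0],"claw":1}]'|egrep "pos|wrist"
python3 -m handwheel '[{"delta_pos":[0,0,0],"delta_rot":[0,0,0],"claw":0.5},{"delta_pos":[0,0,0],"delta_rot":[0,0,0],"claw":0.3},{"delta_pos":[0,0,0],"delta_rot":[0,0,0],"claw":0},{"delta_pos":[0,0,0],"delta_rot":[0,0,0],"claw":0},{"delta_pos":[0,0,0],"delta_rot":[0,0,0],"claw":0},{"delta_pos":[0,0,-0.2],"delta_rot":[0,0,0],"claw":0},{"delta_pos":[0,0,-0.3],"delta_rot":[0,0,0],"claw":0},{"delta_pos":[0,0,-0.4],"delta_rot":[0,0,0],"claw":0},{"delta_pos":[-0.24,-0.4,0],"delta_rot":[0,0,0.024],"claw":0},{"delta_pos":[-0.24,-0.4,0],"delta_rot":[0,0,0.024],"claw":0},{"delta_pos":[-0.24,-0.34,0],"delta_rot":[0,0,0],"claw":0},{"delta_pos":[0,0,0],"delta_rot":[0,0,0],"claw":0}]'|egrep "pos|wrist"
python3 -c "
from h import *
import numpy as np
go(.4455,-.0802,.2,np.pi/2-.055)
im,st=shot('wrist','w11')"
```

```text
tool_pos: [0.6273, 0.0294, 0.0975]
wrist_force: [-8.2, -0.6, 21.2]
tool_pos: [0.4622, -0.0694, 0.2269]
wrist_force: [-0.2, 1.5, 0.1]
pos [ 0.4622 -0.0694  0.2269] yaw 1.511 shift [-0.078 -0.107  0.18 ] turn_z -0.003
```

```bash
python3 -m handwheel '[{"delta_pos":[-0.078,-0.107,0],"delta_rot":[0,0,0],"claw":0},{"delta_pos":[0,0,0],"delta_rot":[0,0,0],"claw":0},{"delta_pos":[0,0,0],"delta_rot":[0,0,0],"claw":0}]'|grep pos
python3 -c "
from h import *
go(.4455,-.0802,.093,np.pi/2-.055)"
python3 -m handwheel '[{"delta_pos":[0,0,0.2],"delta_rot":[0,0,0],"claw":0},{"delta_pos":[0,0,0.2],"delta_rot":[0,0,0],"claw":0},{"delta_pos":[0,0,0],"delta_rot":[0,0,0],"claw":0},{"delta_pos":[0,0,0],"delta_rot":[0,0,0],"claw":0}]'|grep pos
python3 -c "
from h import *
go(.4455,-.0802,.093,np.pi/2-.055)"
```

```text
tool_pos: [0.4505, -0.0786, 0.227]
pos [ 0.4505 -0.0786  0.227 ] yaw 1.515 shift [-0.013 -0.033  0.893] turn_z -0.0
tool_pos: [0.4507, -0.0787, 0.1678]
pos [ 0.4507 -0.0787  0.1678] yaw 1.515 shift [-0.012 -0.034  0.499] turn_z -0.0
```

```bash
python3 -m handwheel '[{"delta_pos":[-0.012,-0.033,0],"delta_rot":[0,0,0],"claw":0},{"delta_pos":[0,0,0.2],"delta_rot":[0,0,0],"claw":0},{"delta_pos":[0,0,0.2],"delta_rot":[0,0,0],"claw":0},{"delta_pos":[0,0,0.095],"delta_rot":[0,0,0],"claw":0},{"delta_pos":[0,0,0],"delta_rot":[0,0,0],"claw":0},{"delta_pos":[0,0,0],"delta_rot":[0,0,0],"claw":0.4},{"delta_pos":[0,0,0],"delta_rot":[0,0,0],"claw":0.4},{"delta_pos":[0,0,0],"delta_rot":[0,0,0],"claw":0.45}]' 30 |egrep "pos|wrist|width"
python3 -m handwheel '[{"delta_pos":[0,0,0],"delta_rot":[0,0,0],"claw":0.5},{"delta_pos":[0,0,0],"delta_rot":[0,0,0],"claw":0.6},{"delta_pos":[0,0,0],"delta_rot":[0,0,0],"claw":0.8},{"delta_pos":[0,0,0],"delta_rot":[0,0,0],"claw":1},{"delta_pos":[0,0,0],"delta_rot":[0,0,0],"claw":1},{"delta_pos":[0,0,0],"delta_rot":[0,0,0],"claw":1}]' 30
python3 -m handwheel '[{"delta_pos":[0,0,-0.05],"delta_rot":[0,0,0],"claw":1},{"delta_pos":[0,0,-0.07],"delta_rot":[0,0,0],"claw":1},{"delta_pos":[0,0,-0.1],"delta_rot":[0,0,0],"claw":1},{"delta_pos":[0,0,-0.2],"delta_rot":[0,0,0],"claw":1},{"delta_pos":[0,0,-0.3],"delta_rot":[0,0,0],"claw":1},{"delta_pos":[0,0,-0.4],"delta_rot":[0,0,0],"claw":1},{"delta_pos":[0,0,0],"delta_rot":[0,0,0],"claw":1},{"delta_pos":[0,0,0],"delta_rot":[0,0,0],"claw":1}]'|egrep "pos|width"
python3 - <<'E'
from h import *
go(.6275,-.071,.26,np.pi/2+.019)
im,st=shot("wrist","w12"); s,_=shot("side","s12")
m=mask(s,[3,150,60],[14,255,255]); m[:,:200]=0; m[:,330:]=0; m[340:]=0
for b in blobs(m,25):
    p=b[:,0]; r=[]
    for q in (p[p[:,1].argmin()],p[p[:,1].argmax()]):
        o,d=ray("side",q); r.append((o+d*(-.095-o[1])/d[1]).round(4)[[0,2]])
    print(r)
for b in blobs(mask(im,[3,150,60],[14,255,255]),200): print("wrist orange",cv2.boundingRect(b))
E
```

```text
tool_pos: [0.4469, -0.0808, 0.0956]
wrist_force: [-1.3, 0.2, 11.1]
grip_width: 0.552
time_s: 67.28
tool_pos: [0.4444, -0.0807, 0.0971]
eef_rot: [2.282, 2.157, 0.0]
wrist_force: [-10.9, 2.5, 28.0]
grip_width: 0.389
grasp_force: 27.6
tool_pos: [0.4447, -0.0803, 0.2605]
grip_width: 0.384
pos [ 0.4447 -0.0803  0.2605] yaw 1.515 shift [0.13  1.213 0.003] turn_z -0.048
[array([0.4293, 0.2446]), array([0.4251, 0.1288])]
[array([0.5779, 0.2403]), array([0.5796, 0.1857])]
[array([0.4594, 0.339 ]), array([0.4684, 0.1217])]
[array([0.4313, 0.3424]), array([0.4109, 0.2222])]
[array([0.3915, 0.5523]), array([0.3858, 0.5159])]
[array([0.5512, 0.5872]), array([0.5459, 0.5654])]
wrist orange (348, 236, 30, 149)
wrist orange (265, 236, 32, 150)
wrist orange (547, 191, 89, 27)
wrist orange (339, 138, 22, 43)
wrist orange (287, 138, 19, 43)
wrist orange (475, 42, 63, 57)
wrist orange (537, 36, 103, 64)
```

```bash
python3 -m handwheel '[{"delta_pos":[0.026,0.243,0],"delta_rot":[0,0,0],"claw":1},{"delta_pos":[0.026,0.243,0],"delta_rot":[0,0,0],"claw":1},{"delta_pos":[0.026,0.243,0],"delta_rot":[0,0,0],"claw":1},{"delta_pos":[0.026,0.243,0],"delta_rot":[0,0,0],"claw":1},{"delta_pos":[0.026,0.243,0],"delta_rot":[0,0,0],"claw":1},{"delta_pos":[0,0,0],"delta_rot":[0,0,-0.048],"claw":1},{"delta_pos":[0,0,0],"delta_rot":[0,0,0],"claw":1},{"delta_pos":[0,0,0],"delta_rot":[0,0,0],"claw":1}]'|grep pos
python3 -c "
from h import *
go(.628,-.071,.12,np.pi/2+.019)"
```

```text
tool_pos: [0.6271, -0.071, 0.2598]
pos [ 0.6271 -0.071   0.2598] yaw 1.589 shift [0.    0.008 0.932] turn_z -0.0
```

```bash
python3 -m handwheel '[{"delta_pos":[0,0.006,0.3],"delta_rot":[0,0,0],"claw":1},{"delta_pos":[0,0,0.2],"delta_rot":[0,0,0],"claw":1},{"delta_pos":[0,0,0.15],"delta_rot":[0,0,0],"claw":1},{"delta_pos":[0,0,0.14],"delta_rot":[0,0,0],"claw":1},{"delta_pos":[0,0,0.14],"delta_rot":[0,0,0],"claw":1},{"delta_pos":[0,0,0],"delta_rot":[0,0,0],"claw":1},{"delta_pos":[0,0,0],"delta_rot":[0,0,0],"claw":1}]'|egrep "pos|wrist"
python3 -m handwheel '[{"delta_pos":[0,0,0.07],"delta_rot":[0,0,0],"claw":1},{"delta_pos":[0,0,0.06],"delta_rot":[0,0,0],"claw":1},{"delta_pos":[0,0,0],"delta_rot":[0,0,0],"claw":1},{"delta_pos":[0,0,0],"delta_rot":[0,0,0],"claw":1}]'|egrep "pos|wrist"
python3 -m handwheel '[{"delta_pos":[0,0,0.025],"delta_rot":[0,0,0],"claw":1},{"delta_pos":[0,0,0.025],"delta_rot":[0,0,0],"claw":1},{"delta_pos":[0,0,0.01],"delta_rot":[0,0,0],"claw":1},{"delta_pos":[0,0,0],"delta_rot":[0,0,0],"claw":1}]'|egrep "pos|wrist|width"
```

```text
tool_pos: [0.6289, -0.0712, 0.1223]
wrist_force: [-0.7, -0.1, 0.3]
tool_pos: [0.6286, -0.0711, 0.1016]
wrist_force: [-0.3, 0.5, -0.4]
tool_pos: [0.6293, -0.0711, 0.0972]
wrist_force: [-6.4, 1.2, 17.5]
grip_width: 0.384
```

Seated. I'll release, retreat clear of the cameras, and take the final look.

```bash
python3 -m handwheel '[{"delta_pos":[0,0,0],"delta_rot":[0,0,0],"claw":0.5},{"delta_pos":[0,0,0],"delta_rot":[0,0,0],"claw":0.3},{"delta_pos":[0,0,0],"delta_rot":[0,0,0],"claw":0},{"delta_pos":[0,0,0],"delta_rot":[0,0,0],"claw":0},{"delta_pos":[0,0,0],"delta_rot":[0,0,0],"claw":0},{"delta_pos":[0,0,-0.2],"delta_rot":[0,0,0],"claw":0},{"delta_pos":[0,0,-0.3],"delta_rot":[0,0,0],"claw":0},{"delta_pos":[0,0,-0.4],"delta_rot":[0,0,0],"claw":0},{"delta_pos":[0,-0.4,-0.1],"delta_rot":[0,0,0],"claw":0},{"delta_pos":[0,-0.3,0],"delta_rot":[0,0,0],"claw":0},{"delta_pos":[0,0,0],"delta_rot":[0,0,0],"claw":0},{"delta_pos":[0,0,0],"delta_rot":[0,0,0],"claw":0}]'|egrep "pos|wrist"
python3 - <<'E'
from h import *
w,st=shot("wrist","w13"); s,_=shot("side","s13"); 
cv2.imwrite("pics/fin.png",np.hstack([cv2.resize(w[0:330,160:490],(400,400)),cv2.resize(s[150:310,240:400],(400,400),interpolation=cv2.INTER_CUBIC)]))
E
```

```text
tool_pos: [0.5244, -0.0732, 0.2432]
wrist_force: [-0.3, -0.1, -0.1]
```

View pics/fin.png

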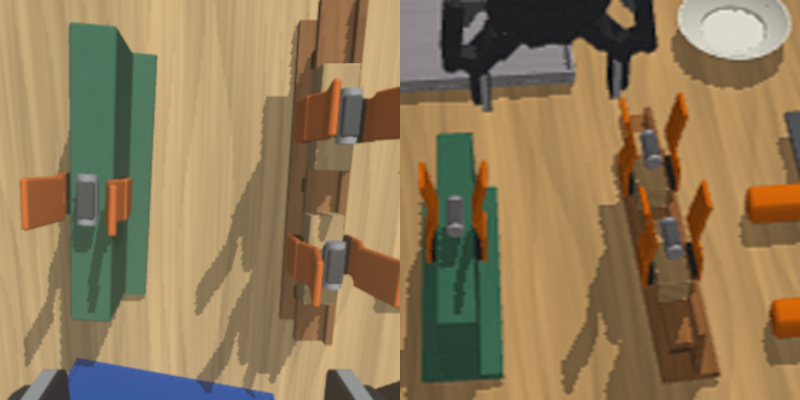

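Both strips lie clipped at mid-length, each clip centred on strip and plate. The spare clip is upright in the middle of the rail.

```bash
python3 -c "
from workcell import env
print(env.job_done())"
```

```text
the job is handed in; nothing more can be done
None
```

The job is handed in, at about 70 s of the 210 s allowed: the finished block and both dark offcuts are in the tote, both pine strips are on the ledge tight against the plate with a clip over the middle of each, and the spare clip is parked upright on the rail; the saucer, scraper and ratchet clamp were not touched.

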